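# Clear spent battery packs from the dock into the flap box

## Task

Put every spent battery pack into the chamber of the grey collection box that has the green square tag; the chamber with the red round tag is full. Some packs lie loose on the bench and some are jammed in the black dock: push those out from behind, through the holes in the dock's back, with the wooden-handled push-out bar. A pack must be pushed down through the self-closing flap until it drops inside; at the end both flaps must be shut, and the bar back lying on its rubber mat, with the other things round about left where they are.

Things in the scene. Friction and masses are not known exactly. Their poses are not given: they have to be found in the camera images.
- pack_1_center (a point): spent battery pack, grey with a blue band round one end, 38 x 60 x 28 mm (its x, y, z), 0.12 kg; this point is its centre, 14 mm above its underside as it lies flat, y along its 60 mm length (band at +y end), z up. If present it starts jammed in the dock's near bay, sunk 10 mm behind the mouth, its rear end against the back wall
- pack_2_center (a point): spent battery pack, grey with a blue band round one end, 38 x 60 x 28 mm (its x, y, z), 0.12 kg; this point is its centre, 14 mm above its underside as it lies flat, y along its 60 mm length (band at +y end), z up. If present it starts jammed in the dock's far bay in the same way
- pack_3_center (a point): spent battery pack, grey with a blue band round one end, 38 x 60 x 28 mm (its x, y, z), 0.12 kg; this point is its centre, 14 mm above its underside as it lies flat, y along its 60 mm length (band at +y end), z up. If present it starts loose on the bench
- pack_4_center (a point): spent battery pack, grey with a blue band round one end, 38 x 60 x 28 mm (its x, y, z), 0.12 kg; this point is its centre, 14 mm above its underside as it lies flat, y along its 60 mm length (band at +y end), z up. If present it starts loose on the bench
- pack_5_center (a point): spent battery pack, grey with a blue band round one end, 38 x 60 x 28 mm (its x, y, z), 0.12 kg; this point is its centre, 14 mm above its underside as it lies flat, y along its 60 mm length (band at +y end), z up. If present it starts loose on the bench
- dock: fixed black dock, 150 (x) x 78 (y) x 56 mm high, origin on the bench; x runs from the near to the far bay, y from the back wall to the mouths. It spans y -43 to +35 mm (back wall 8 mm). The bays open at +y, floor 20 mm above the bench. Before the mouths a grey apron, level with the bay floor, runs to y = 110 and ends in a lip 8 mm higher; packs pushed out lie on it
- hole_near (a point): centre of the access hole in the outer face of the dock's back wall behind the near bay, 26 mm wide, 22 mm high, 34 mm above the bench; the push goes along the dock's +y
- hole_far (a point): the same for the far bay
- bay_near (a point): centre of a fully inserted pack in the near bay (x = -42 mm in the dock). The bay is 41 wide, 70 long and 31 mm high; a sprung clip in its roof presses on the pack with about 3 N, so that sliding it takes up to about 10 N
- bay_far (a point): the same in the far bay (x = +42 mm)
- collection_box: fixed grey collection box, 140 (x) x 260 (y) x 210 mm high, origin on the bench under its centre, z up; inside, a wall at y = 0 parts the left chamber (y > 0) from the right one (y < 0). A black collar 6 mm high and 6 mm wide stands round each slot in the lid
- slot_left (a point): centre of the upper face of the left flap when shut, level with the lid 210 mm above the bench. The slot is 62 mm in the box's x and 88 mm in its y; lay a pack flat on the flap with its 60 mm length along y, then push it down
- slot_right (a point): the same for the right chamber (centre 126 mm from the left one)
- flap_left (a joint): left flap, 0 = shut, up to 1.4 rad = swung down inside; hinged on the slot's +x (far) edge, the free edge toward the robot. Its spring carries a pack's weight (about 0.06 N m, rising to 0.08); pushed down about 50 mm with a closed gripper, the pack slides off the free edge into the box and the flap springs shut
- flap_right (a joint): right flap, the same
- tag_green: green square tag, 24 x 24 x 3 mm, fixed flat on the lid in front of one slot, 52 mm from its centre toward -x of the box: this chamber is to be used
- tag_red: red round tag, 26 mm across, 3 mm thick, fixed flat on the lid in front of the other slot: this chamber is full
- push_bar_handle (a point): push-out bar, 205 mm long, 0.10 kg: this point is the centre of its square wooden handle (90 x 24 x 24 mm), 12 mm above its underside; x points along the bar to the tip, z up
- push_bar_tip (a point): end of the bar's white rod (12 mm thick, 115 mm long), 160 mm from the handle's centre
- tool_mat: fixed black rubber mat, 150 (x) x 240 (y) x 3 mm, origin under its centre: the bar starts and ends on it
- roll: roll of masking tape, 105 mm across, 25 mm high, bystander
- black_tape: small roll of black tape, 61 mm across, 19 mm high, bystander
- pliers: red-handled pliers, 54 x 178 x 13 mm, bystander
Mind the look-alikes: they are no part of the job. Leave any orange or purple look-alike of the part that bears pack_5_center alone.

How it is judged:
By the outcome, as a careful person would: the job done as asked, in the order asked, and still so for the second after the job is handed in, with the robot touching nothing.
Of pack_1, pack_2 only 1 to 2 are there at a start; the rules pass over those that are not, and their reading is None.
Of pack_3, pack_4, pack_5 only 2 to 3 are there at a start; the rules pass over those that are not, and their reading is None.
At some moment in a run one of pack_3, pack_4, pack_5, push_bar may be knocked a few centimetres aside while the robot is not near it.
Once in a run the grip may slacken for a moment while it holds something.
It also fails if it takes over 210 s, if anything falls off the work surface, if the arm or the gripper's body presses on something with over 40 N, if the wrist force passes 120 N, or if a joint passes its speed limit or range.

## Robot

A 7-joint arm with a two-finger parallel gripper is mounted at the origin on a cart in front of the work surface, level with it; the furniture and walls round the work are solid. World frame = base frame: x ahead of the robot, y to its left, z up, the work surface at z = 0. Lengths are in m, angles in rad, forces in N, time in s.
With the tool pointing down it reaches from about 0.425 to 0.875 m from the base axis. Payload 4.7 kg.
Tool frame: the origin (TCP) lies at the very end of the fingers, on their centre line; the grasp point (between the pads) lies behind it (ctrl.tcp_to_grasp is the y of the grasp point in the tool frame, in m); y points along the fingers, x is the direction in which the jaws open and shut, and the axes are right-handed (so a half turn about y gives the same grasp; the last joint's range is limited). The gripper opens to 87 mm and grips with 3 to 60 N. Pads are 19 mm wide; open, the fingers measure 117 mm over their backs; the gripper's body (75 mm by 190 mm) begins 51 mm behind the grasp point.
Start: joints at [1.14, 0.321, -0.07, 1.45, 0.023, 1.371, -0.057], TCP at [0.28, -0.587, 0.223] pointing down, gripper open.
Joint ranges: [-2.86, 2.86], [-0.3, 2.09], [-1.38, 1.24], [0.06, 2.45], [-1.56, 4.7], [0.09, 2.05], [-2.69, 2.69]. Speed limits (rad/s): [2.57, 2.57, 3.14, 3.14, 3.14, 3.14, 3.14].

## Interface

Orientations are given as a rotation vector (axis times angle).
In Python, from bench import ctrl, get_image, workorder gives the robot as it stands.
- The arm moves only by the tool drive_tool, never from a script. Its argument "increments" is text: rows parted by semicolons, each of 5 numbers parted by spaces: the shift along the tool's x, y, z in mm, then the turn about the tool's y in degrees, then the closure in counts, from 0 (fully open) to 255 (shut). In form: tx ty tz yaw fingers; .... A call has 1 to 20 rows; each row shifts and turns the commanded pose from where the row before left it, along the tool's axes as they then stand; what a row does not reach is not made up. A row lasts 1/8 s, in which the tool goes at most 62.5 mm and 10.7 degrees, less where a joint would pass 70% of its speed; a pose out of reach is approached as far as the arm can. A call is refused whole if a number of a shift passes 62.5 or a number of a turn 10.7, either way. A call with a gripper value outside its range is refused whole. The fingers move at their own pace and stop on an object; "squeeze" is the grip in N (left out, the last holds). Time passes only in rows, so rows that do not move let the fingers close. It gives the time, the measured TCP pose, the force and the opening at its end, in the units of the state.
- ctrl.get_state(): the state, without advancing time (a new reading comes with each control period).
- get_image(name): name is "side" or "top" or "wrist"; returns a dict with "img" (384x512x3 uint8, red, green, blue), "mtx" (3x3 intrinsics, pixels), "camera_from_world" (4x4, takes a point from world to camera coordinates). Camera axes: x right, y up, looking along -z (the intrinsics and any distortion apply to the point x, -y, -z); pixel columns grow to the right and rows downward; lengths in m; the calibration is good to about 2 mm. A picture is of the moment at which its call begins. There is no depth.
- workorder.close_job(): hands the job in, once; it reports no verdict.
The state is a dict: "time": time; "joint_positions": joint angles; "qd": joint speeds; "joint_torque": joint torques, N m; "position": TCP position; "tool_rot": TCP orientation; "ft_force": force on the tool from outside, world axes, zero at the start; "torque": the same for the moment, N m; "grip_width": opening from 0.0 (shut) to 1.0 (fully open).
Only numpy, scipy, OpenCV 4.12 (cv2) and the standard library are available. Lean on these libraries where they do the work, as an engineer would, in place of code of your own. Each camera call takes 0.05 s, during which the arm holds its last target.

## Working session

There is one attempt and no reset: what is moved stays moved. The work goes in short steps, Python scripts to look and compute and a tool call to move; the robot and the scene stay as the last step left them, time stands still between calls to the robot, and variables do not carry over. Pictures are saved under pics/ and viewed, and the job is handed in when it is done.

Besides the shell and the picture viewer there is one more tool, called after ">>>" by a JSON object that holds its "fn" and its "kwargs", one argument or row to a line. drive_tool: Moves the arm, as the interface text tells. Its arguments: {"type":"object","properties":{"increments":{"type":"string"},"squeeze":{"type":"number"}},"required":["increments"]}

```bash
ls; mkdir -p pics; cat > h.py <<'E'
import numpy as np, cv2
from bench import ctrl, get_image, workorder
def grab(n,tag):
    d=get_image(n); cv2.imwrite(f'pics/{tag}.png',cv2.cvtColor(d['img'],cv2.COLOR_RGB2BGR)); np.savez(f'{tag}.npz',**{k:np.array(v) for k,v in d.items()}); return d
def ray(d,u,v):
    K=np.array(d['mtx']);T=np.array(d['camera_from_world'])
    p=np.linalg.inv(K)@[u,v,1]; c=np.array([p[0],-p[1],-1.]); R=T[:3,:3]
    return -R.T@T[:3,3], R.T@c
def onz(d,u,v,z):
    o,r=ray(d,u,v); return o+r*(z-o[2])/r[2]
def proj(d,P):
    T=np.array(d['camera_from_world']);c=T[:3,:3]@P+T[:3,3]
    q=np.array(d['mtx'])@[c[0],-c[1],-c[2]]; return q[:2]/q[2]
E
python3 - <<'E'
from h import *
s=ctrl.get_state(); print(s, ctrl.tcp_to_grasp)
for n in ['side','top','wrist']:
    d=grab(n,n+'0'); print(n,d.keys(),np.array(d['mtx']).tolist(),np.round(d['camera_from_world'],3).tolist())
E
```

```text
pics
{'time': 0.0, 'joint_positions': array([ 1.14007561,  0.32184529, -0.07005951,  1.45169035,  0.02264045,
        1.3708111 , -0.05689628]), 'qd': array([ 0.00052247,  0.00117565,  0.00126056, -0.00047088, -0.00042143,
       -0.00089521, -0.00144754]), 'joint_torque': array([-9.09007031e-05, -4.91289282e+01, -4.04202528e-01, -3.12525308e+01,
       -6.39335182e-02,  4.35924833e-02,  1.60478262e-04]), 'position': array([ 0.27937546, -0.58627038,  0.22143917]), 'tool_rot': array([-1.38646467,  0.87691002, -0.87405881]), 'ft_force': array([ 0.83959755,  0.26607981, -0.27039457]), 'torque': array([ 0.00234388,  0.03311382, -0.00624987]), 'grip_width': 0.995579672059785} -0.0187
side dict_keys(['img', 'mtx', 'camera_from_world']) [[471.1177951393448, 0.0, 259.0356337032775], [0.0, 471.1177951393448, 194.2151924259294], [0.0, 0.0, 1.0]] [[-0.997, -0.08, -0.015, 0.553], [0.023, -0.447, 0.894, -0.156], [-0.079, 0.891, 0.448, -1.893], [0.0, 0.0, 0.0, 1.0]]
top dict_keys(['img', 'mtx', 'camera_from_world']) [[433.0208444325876, 0.0, 253.80531474923436], [0.0, 433.0208444325876, 191.46247126028356], [0.0, 0.0, 1.0]] [[0.053, -0.999, 0.004, -0.026], [0.976, 0.052, 0.212, -0.568], [-0.212, -0.007, 0.977, -1.435], [0.0, 0.0, 0.0, 1.0]]
wrist dict_keys(['img', 'mtx', 'camera_from_world']) [[309.66872314374183, 0.0, 259.11946807322903], [0.0, 309.66872314374183, 191.35027660982576], [0.0, 0.0, 1.0]] [[0.43, -0.903, -0.002, -0.648], [0.867, 0.414, -0.277, 0.033], [0.251, 0.118, 0.961, -0.392], [0.0, 0.0, 0.0, 1.0]]
```

View pics/top0.png

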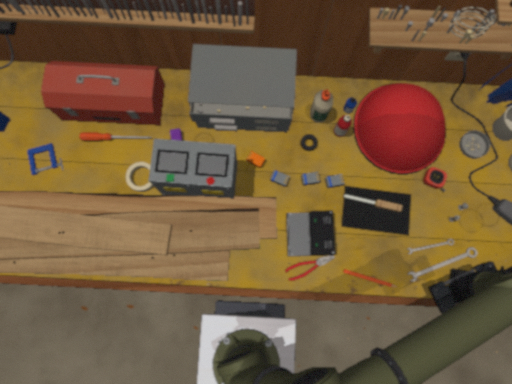

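View pics/side0.png

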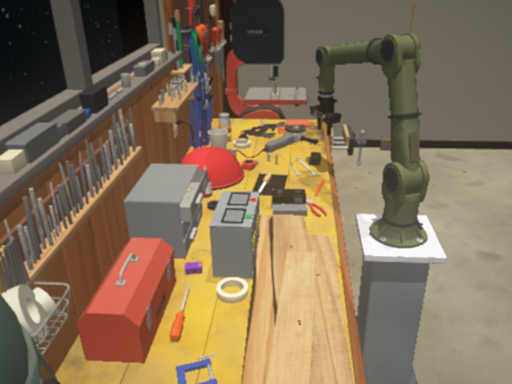

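View pics/wrist0.png

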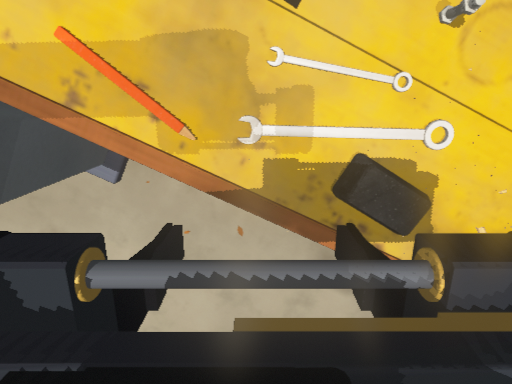

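```bash
python3 - <<'E'
import cv2
i=cv2.imread('pics/top0.png')
c=i[125:290,120:450]; cv2.imwrite('pics/top0z.png',cv2.resize(c,(792,396),interpolation=cv2.INTER_CUBIC))
c=i[165:265,240:420]; cv2.imwrite('pics/top0zz.png',cv2.resize(c,(792,440),interpolation=cv2.INTER_CUBIC))
E
```

```text
(no output)
```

View pics/top0z.png

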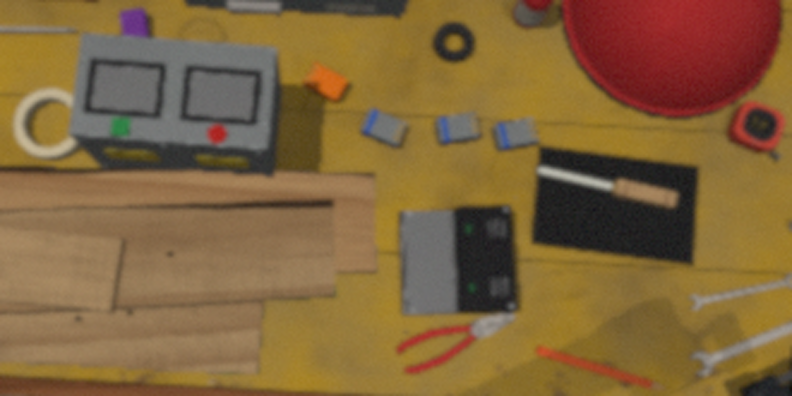

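View pics/top0zz.png

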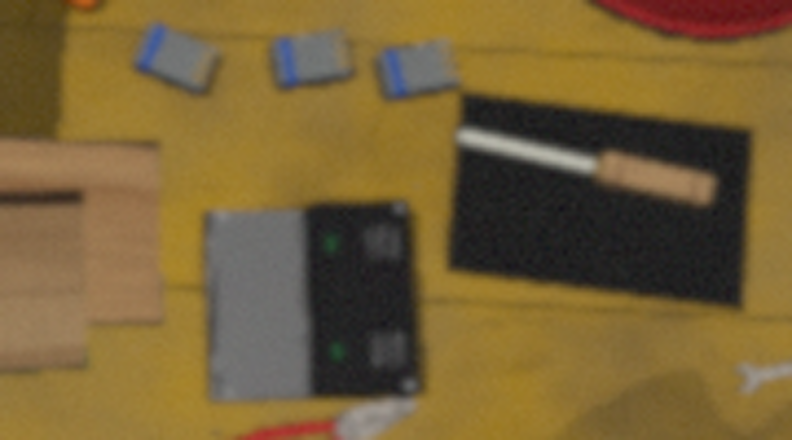

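```bash
cat >> h.py <<'E'
def blobs(d,mask,z,minA=15,roi=None):
    m=mask.astype(np.uint8)
    if roi: 
        k=np.zeros_like(m);k[roi[1]:roi[3],roi[0]:roi[2]]=1;m&=k
    n,l,st,c=cv2.connectedComponentsWithStats(m)
    out=[]
    for i in range(1,n):
        if st[i,4]<minA: continue
        ys,xs=np.nonzero(l==i)
        W=np.array([onz(d,x,y,z)[:2] for x,y in zip(xs,ys)])
        (cx,cy),(a,b),an=cv2.minAreaRect((W*1000).astype(np.float32))
        out.append((np.round(c[i],1),st[i,4],np.round(W.mean(0)*1000,1),(round(cx,1),round(cy,1)),(round(a,1),round(b,1)),round(an,1)))
    return out
def hsv(d): return cv2.cvtColor(d['img'],cv2.COLOR_RGB2HSV)
E
python3 - <<'E'
from h import *
d=dict(np.load('top0.npz')); H=hsv(d).astype(int); h,s,v=H[...,0],H[...,1],H[...,2]
for nm,m,z,roi in [
 ('blue',(h>100)&(h<130)&(s>100),.028,(240,150,420,260)),
 ('pack',(h>90)&(h<130)&(s>15)|(s<60)&(v>80),.028,(262,165,345,192)),
 ('green',(h>45)&(h<85)&(s>90),.213,(150,140,240,200)),
 ('red',((h<8)|(h>172))&(s>120),.213,(150,140,240,200)),
 ('mat',(v<50),.003,(338,180,418,240)),
 ('rod',(s<70)&(v>120),.015,(338,180,418,240)),
 ('handle',(h>5)&(h<25)&(v>90),.027,(345,190,405,215)),
 ('dockall',(s<80),.056,(280,205,342,262)),
 ('pliers',((h<8)|(h>172))&(s>120),.006,(270,250,342,285))]:
    print(nm); [print('  ',*b) for b in blobs(d,m,z,roi=roi)]
E
```

```text
blue
   [274.3 175.2] 18 [639.4 -65. ] (637.8, -65.1) (7.9, 29.0) 74.6
   [305.1 179.1] 17 [ 631.  -175.1] (631.3, -175.3) (29.9, 5.9) 10.8
   [329.5 181. ] 20 [ 628.5 -261.9] (628.6, -261.9) (30.6, 7.0) 14.7
pack
   [278.3 177.4] 161 [631.9 -79.7] (632.3, -82.6) (57.8, 43.0) 72.5
   [309.2 178.1] 157 [ 635.3 -189.5] (634.0, -192.3) (40.3, 56.9) 3.1
   [333.6 180.6] 162 [ 630.9 -276.5] (631.4, -278.7) (38.8, 58.7) 10.4
green
   [169.9 177.3] 49 [567.1 266.9] (566.7, 266.5) (22.7, 18.7) 5.3
red
   [210.  180.3] 44 [564.1 141.4] (563.7, 141.4) (22.5, 18.7) 4.2
mat
   [376.1 211.9] 2026 [ 530.9 -433.7] (537.9, -433.5) (229.4, 140.4) 85.2
rod
   [359.4 198.7] 106 [ 572.6 -371.3] (572.8, -371.5) (111.9, 12.4) 79.7
handle
   [393.9 190.8] 59 [ 605.4 -490.6] (605.6, -480.3) (92.0, 10.9) 88.8
   [387.8 204.8] 206 [ 553.8 -468.3] (554.3, -464.8) (107.0, 27.1) 80.1
dockall
   [310.6 234.6] 2030 [ 431.1 -195.7] (425.6, -194.7) (169.6, 157.5) 4.3
pliers
   [300.2 264.3] 67 [ 331.9 -169. ] (331.9, -168.9) (12.6, 105.6) 18.7
   [303.7 273.2] 72 [ 302.2 -182.1] (302.8, -183.3) (14.3, 105.6) 29.8
```

```bash
cat >> h.py <<'E'
from scipy.spatial.transform import Rotation as Ro
def tool():
    s=ctrl.get_state(); return s,np.array(s['position']),Ro.from_rotvec(s['tool_rot']).as_matrix()
def plan(x,y,z,yaw=None):
    """yaw: deg direction of tool x in world. prints turn needed and shift (mm) in tool axes before/after turn"""
    s,p,R=tool(); a=np.degrees(np.arctan2(R[1,0],R[0,0])); D=(np.array([x,y,z])-p)*1000
    print('t',round(s['time'],2),'tcp',np.round(p*1000,1),'yaw',round(a,2),'grip',round(s['grip_width']*87,1),'F',np.round(s['ft_force'],1))
    print(' shift now axes',np.round(R.T@D,1),end=' ')
    if yaw is not None:
        t=-(yaw-a); t=(t+90)%180-90   # tool y is down: +turn about y = -yaw world
        R2=R@Ro.from_euler('y',t,degrees=True).as_matrix()
        print('turn',round(t,1),'shift after turn',np.round(R2.T@D,1),end='')
    print()
E
python3 - <<'E'
from h import *
s,p,R=tool(); print(np.round(R,3))
d=dict(np.load('wrist0.npz')); T=d['camera_from_world']; c=-T[:3,:3].T@T[:3,3]; print('cam in tool',np.round(R.T@(c-p)*1000,1)); print(np.round(T[:3,:3]@R,3))
plan(0.54,-0.30,0.35,0)
E
```

```text
[[ 0.43  -0.001  0.903]
 [-0.903  0.001  0.43 ]
 [-0.001 -1.    -0.   ]]
cam in tool [  -0.8 -162.7   76.7]
[[ 1.     0.    -0.   ]
 [ 0.     0.277  0.961]
 [ 0.    -0.961  0.277]]
t 0.15 tcp [ 279.5 -586.4  221.7] yaw -64.51 grip 87.1 F [ 0.8  0.2 -0.6]
 shift now axes [-146.6 -128.1  358.4] turn -64.5 shift after turn [ 260.4 -128.1  286.5]
```

>>> {"fn": "drive_tool", "kwargs": {
  "increments": "0 -13 0 -10.7 0;0 -13 0 -10.7 0;0 -13 0 -10.7 0;0 -13 0 -10.7 0;0 -13 0 -10.7 0;0 -13 0 -10.7 0;40 0 25 -0.3 0;42 0 28 0 0;42 0 28 0 0;42 0 28 0 0;42 0 28 0 0;42 0 29 0 0;0 0 0 0 0;0 0 0 0 0"
}}

```text
time: 1.9
position: [0.5294, -0.4214, 0.3001]
tool_rot: [-1.571, 0.001, 0.001]
ft_force: [0.1, 0.4, -0.1]
grip_width: 1.004
```

```bash
python3 - <<'E'
from h import *
d=grab('wrist','w1'); plan(.53,-.42,.3,0)
E
```

```text
t 1.95 tcp [ 528.6 -422.3  300.2] yaw -0.12 grip 87.2 F [-0.5 -1.2 -0.1]
 shift now axes [1.4 0.2 2.3] turn -0.1 shift after turn [1.4 0.2 2.3]
```

View pics/w1.png

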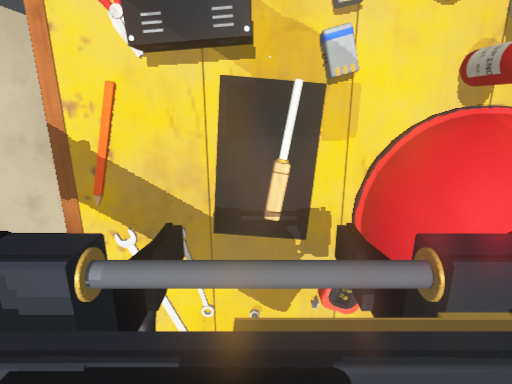

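```bash
python3 - <<'E'
from h import *
d=dict(np.load('w1.npz')); H=hsv(d).astype(int); h,s,v=H[...,0],H[...,1],H[...,2]
roi=(222,78,322,228)
for nm,m,z in [('rod',(s<60)&(v>140),.021),('handle',(h>5)&(h<28)&(v>90)&(s>60),.027),('bar',(v>90),.024),]:
    print(nm); [print('  ',*b) for b in blobs(d,m,z,roi=roi,minA=40)]
for u,v_ in [(220,76),(326,85),(307,240),(214,232)]: print('mat',np.round(onz(d,u,v_,.003)*1000,1))
d2=dict(np.load('wrist0.npz'))
for u,v_ in [(128,50),(252,46)]: print('dock back bottom?',np.round(onz(d,u,v_,0)*1000,1))
E
python3 - <<'E'
import cv2
i=cv2.imread('pics/w1.png'); cv2.imwrite('pics/w1z.png',cv2.resize(i[0:70,80:380],(798,186),interpolation=cv2.INTER_CUBIC))
E
```

```text
rod
   [290.7 118.6] 704 [ 573.2 -367.3] (572.9, -369.0) (110.6, 12.2) 79.8
handle
   [299.1  79.3] 170 [ 582.4 -315.7] (571.2, -317.1) (6.3, 81.1) 90.0
   [255.1 168.8] 3337 [ 524.  -437.6] (525.2, -418.5) (76.6, 201.6) 27.5
   [316.5 188.8] 876 [ 613.1 -467.5] (608.1, -446.7) (21.2, 161.1) 3.1
bar
   [263.3 156.2] 4278 [ 535.1 -420.5] (525.2, -400.7) (213.2, 126.0) 74.8
   [316.5 188.8] 876 [ 613.7 -468.3] (608.6, -447.4) (21.3, 162.2) 3.1
mat [ 474.8 -309.6    3. ]
mat [ 623.4 -321.6    3. ]
mat [ 606.8 -559.2    3. ]
mat [ 456.7 -545.2    3. ]
dock back bottom? [ 349.1 -275.7    0. ]
dock back bottom? [ 519.7 -270.8    0. ]
```

View pics/w1z.png

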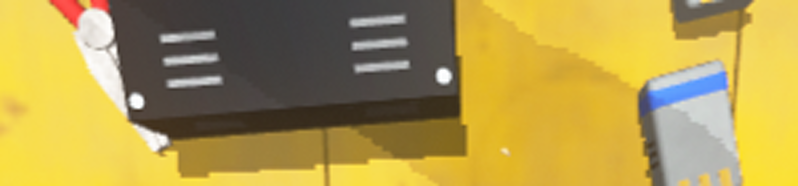

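```bash
python3 - <<'E'
import cv2
i=cv2.imread('pics/side0.png'); cv2.imwrite('pics/s0z.png',cv2.resize(i[165:225,210:340],(780,360),interpolation=cv2.INTER_CUBIC))
from h import *
d=dict(np.load('w1.npz'))
for u,v in [(129,46),(252,34.6)]: print(np.round(onz(d,u,v,.056)*1000,1))
plan(.50,-.20,.3,0)
E
```

```text
[ 372.7 -279.6   56. ]
[ 521.  -267.2   56. ]
t 1.95 tcp [ 528.6 -422.3  300.2] yaw -0.12 grip 87.2 F [-0.5 -1.2 -0.1]
 shift now axes [-2.910e+01  1.000e-01  2.223e+02] turn -0.1 shift after turn [-2.860e+01  1.000e-01  2.223e+02]
```

View pics/s0z.png

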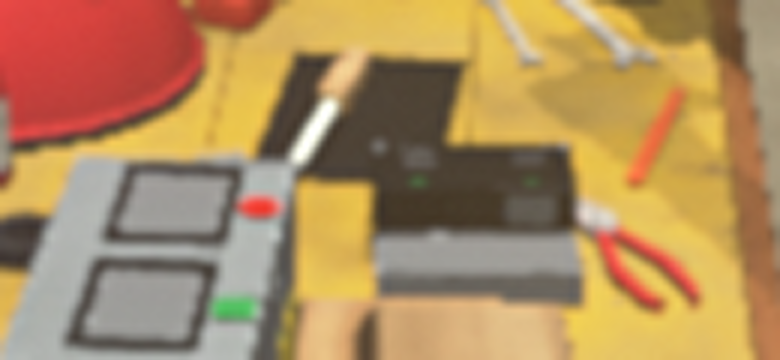

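>>> {"fn": "drive_tool", "kwargs": {
  "increments": "-6 0 37 0 0;-6 0 37 0 0;-6 0 37 0 0;-6 0 37 0 0;-5 0 37 0 0;0 0 37 0 0;0 0 0 0 0;0 0 0 0 0"
}}

```text
time: 2.95
position: [0.5001, -0.2011, 0.3008]
tool_rot: [-1.572, 0.002, -0.003]
ft_force: [0.1, 0.4, -0.2]
grip_width: 0.996
```

```bash
python3 - <<'E'
from h import *
d=grab('wrist','w2'); plan(.50,-.2,.3,0)
cv2.imwrite('pics/w2z.png',cv2.resize(cv2.imread('pics/w2.png')[0:260,60:400],(785,600),interpolation=cv2.INTER_CUBIC))
E
```

```text
t 3.0 tcp [ 500.2 -201.4  300.6] yaw -0.21 grip 87.1 F [-0.  -0.4 -0.2]
 shift now axes [-0.2  0.6  1.4] turn -0.2 shift after turn [-0.2  0.6  1.4]
```

View pics/w2z.png

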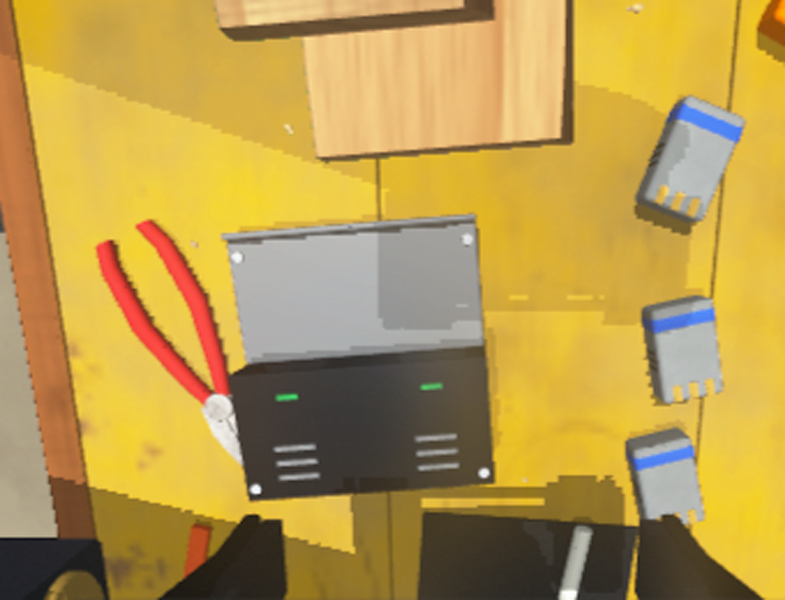

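```bash
python3 - <<'E'
from h import *
d=dict(np.load('w2.npz'))
f=340/785;g=260/600
P={}
for n,u,v,z in [('BL',250,500,.056),('BR',494,484,.056),('FL',232,372,.056),('FR',486,347,.056),('AL',225,236,.028),('AR',475,215,.028)]:
    P[n]=onz(d,60+u*f,v*g,z)*1000; print(n,np.round(P[n],1))
for a,b in [('BL','BR'),('FL','FR'),('AL','AR')]:
    w=P[b]-P[a]; print(np.linalg.norm(w),np.degrees(np.arctan2(w[1],w[0])))
H=hsv(d).astype(int); h,s,v=H[...,0],H[...,1],H[...,2]
for nm,m,z in [('blue',(h>100)&(h<130)&(s>100),.028),('pack',(s<90)&(v>90),.028)]:
    print(nm); [print('  ',*b) for b in blobs(d,m,z,roi=(330,30,390,225),minA=40)]
E
```

```text
BL [ 372.7 -278.6   56. ]
BR [ 520.9 -268.9   56. ]
FL [ 369.1 -199.8   56. ]
FR [ 515.5 -185.9   56. ]
AL [ 363.4 -124.4   28. ]
AR [ 509.7 -113.2   28. ]
148.51220534352925 3.768041872516318
147.1269747067191 5.439055435102142
146.7055359260887 4.38298464595305
blue
   [365.8  52.6] 194 [639.3 -63.5] (638.8, -63.3) (8.0, 41.2) 70.5
   [355.2 138.5] 142 [ 634.6 -173.9] (634.4, -174.0) (36.9, 7.3) 12.4
   [346.7 198.2] 125 [ 629.4 -261.2] (629.5, -261.2) (37.5, 7.3) 14.7
pack
   [368.1  47.8] 143 [641.7 -57.8] (640.2, -58.5) (10.3, 42.6) 75.2
   [357.2  72.2] 1093 [630.1 -87.4] (629.2, -89.8) (49.4, 42.1) 70.2
   [355.7 151.2] 1043 [ 636.9 -191.9] (636.4, -191.8) (43.3, 62.1) 12.4
   [348.2 206.1] 852 [ 632.6 -273.7] (631.7, -275.5) (42.4, 64.2) 13.2
```

>>> {"fn": "drive_tool", "kwargs": {
  "increments": "0 0 0 10 0;17 20 -42.4 0 0;17 30 -42.4 0 0;17 30 -42.4 0 0;17 30 -42.4 0 0;17 30 -42.4 0 0;17 30 -42.4 0 0;0 40 0 0 100;0 35 0 0 100;0 0 0 0 100;0 0 0 0 100"
}}

```text
time: 4.38
position: [0.5572, -0.4688, 0.0568]
tool_rot: [-1.568, 0.137, -0.139]
ft_force: [0.2, -0.2, 0.4]
grip_width: 0.648
```

```bash
python3 - <<'E'
from h import *
d=grab('wrist','w3'); plan(.555,-.470,.006,-10.2)
E
```

```text
t 4.42 tcp [ 557.8 -468.8   57.8] yaw -10.07 grip 55.1 F [0.4 0.1 0.5]
 shift now axes [-2.7 51.8 -1.6] turn 0.1 shift after turn [-2.7 51.8 -1.6]
```

View pics/w3.png

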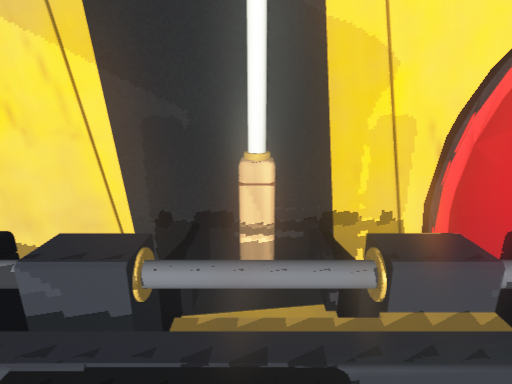

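>>> {"fn": "drive_tool", "kwargs": {
  "increments": "-1 30 -1 0 100;0 21.5 0 0 100;0 0 0 0 100;0 0 0 0 180;0 0 0 0 255;0 0 0 0 255;0 0 0 0 255;0 0 0 0 255",
  "squeeze": 50
}}

```text
time: 5.42
position: [0.556, -0.4681, 0.0041]
tool_rot: [-1.567, 0.137, -0.137]
ft_force: [-0.7, -1.1, 0.9]
grip_width: 0.273
```

```bash
python3 - <<'E'
from h import *
plan(.4183,-.45,.08,4.2)
E
```

```text
t 5.42 tcp [ 556.  -468.1    4.1] yaw -10.01 grip 23.8 F [-0.7 -1.1  0.9]
 shift now axes [-138.7  -75.9   -6.1] turn -14.2 shift after turn [-136.   -75.9   28.1]
```

>>> {"fn": "drive_tool", "kwargs": {
  "increments": "0 -20 0 0 255;0 -30 0 0 255;0 -10 0 -7.1 255;-27 0 0 -7.1 255;-27 0 7 0 255;-27 0 7 0 255;-27 0 7 0 255;-28 0 7 0 255;0 0 0 0 255;0 0 0 0 255"
}}

```text
time: 6.68
position: [0.4193, -0.4472, 0.0653]
tool_rot: [-1.572, -0.059, 0.056]
ft_force: [0.6, -0.0, -0.0]
grip_width: 0.272
```

```bash
python3 - <<'E'
from h import *
d=grab('wrist','w4'); plan(.4183,-.45,.0231,4.2)
for P in [(.4055,-.2755,.034),(.4055,-.2755,.056),(.4183-.16*.0732,-.45+.16*.9973,.075)]: print(proj(d,np.array(P)))
E
```

```text
t 6.72 tcp [ 419.7 -446.9   65. ] yaw 4.23 grip 23.7 F [ 0.2 -1.1 -2.2]
 shift now axes [-1.7 41.9 -3. ] turn 0.0 shift after turn [-1.7 41.9 -3. ]
[255.94621819 -90.09758717]
[ 255.56973478 -119.26952476]
[ 255.26536327 -105.4462288 ]
```

View pics/w4.png

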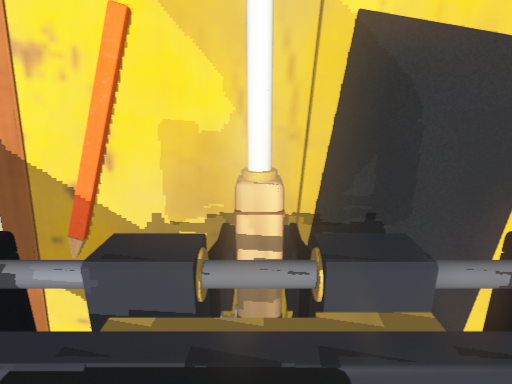

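>>> {"fn": "drive_tool", "kwargs": {
  "increments": "-1.5 20 -3 0 255;0 22 0 0 255;0 0 0 0 255;0 0 10 0 255;0 0 10 0 255;0 0 6 0 255;0 0 0 0 255"
}}

```text
time: 7.6
position: [0.4154, -0.4237, 0.0228]
tool_rot: [-1.571, -0.058, 0.058]
ft_force: [0.4, -1.4, -0.8]
grip_width: 0.271
```

```bash
python3 - <<'E'
from h import *
d=grab('top','t4'); plan(.4183-.0732*.097,-.45+.097*.9973,.0231,4.2)
cv2.imwrite('pics/t4z.png',cv2.resize(cv2.imread('pics/t4.png')[190:280,270:420],(800,480),interpolation=cv2.INTER_CUBIC))
E
```

```text
t 7.65 tcp [ 415.2 -423.9   22.6] yaw 4.21 grip 23.4 F [ 0.   0.6 -0.4]
 shift now axes [ 1.2 -0.6 70.7] turn 0.0 shift after turn [ 1.2 -0.6 70.7]
```

View pics/t4z.png

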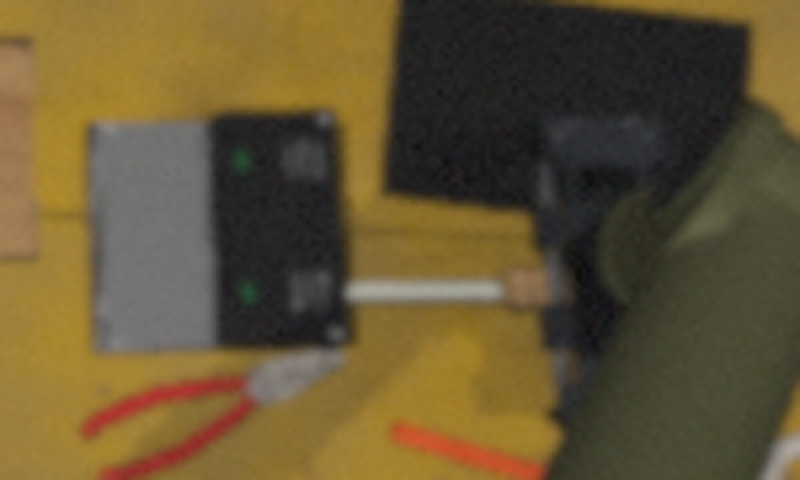

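>>> {"fn": "drive_tool", "kwargs": {
  "increments": "0.3 0 6 0 255;0.3 0 8 0 255;0.3 0 8 0 255;0.3 0 8 0 255;0 0 8 0 255;0 0 8 0 255;0 0 0 0 255"
}}

```text
time: 8.52
position: [0.4129, -0.3765, 0.0219]
tool_rot: [-1.569, -0.058, 0.059]
ft_force: [0.1, 0.4, -0.6]
grip_width: 0.269
```

>>> {"fn": "drive_tool", "kwargs": {
  "increments": "0 0 8 0 255;0 0 8 0 255;0 0 8 0 255;0 0 0 0 255;0 0 0 0 255"
}}

```text
time: 9.15
position: [0.4111, -0.354, 0.0221]
tool_rot: [-1.57, -0.057, 0.057]
ft_force: [-0.2, 0.6, -1.1]
grip_width: 0.276
```

```bash
python3 - <<'E'
from h import *
d=grab('top','t5'); plan(.4183-.0732*.097,-.45+.097*.9973,.0231,4.2)
cv2.imwrite('pics/t5z.png',cv2.resize(cv2.imread('pics/t5.png')[160:280,250:420],(800,564),interpolation=cv2.INTER_CUBIC))
E
```

```text
t 9.2 tcp [ 411.1 -354.1   22.1] yaw 4.17 grip 23.4 F [-0.1  0.6 -1.4]
 shift now axes [ 0.2 -1.   0.9] turn -0.0 shift after turn [ 0.2 -1.   0.9]
```

View pics/t5z.png

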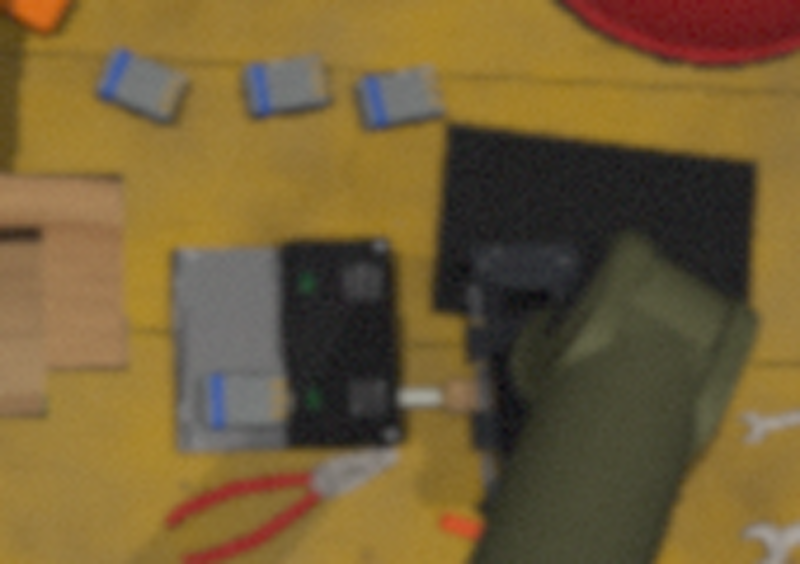

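>>> {"fn": "drive_tool", "kwargs": {
  "increments": "0 0 3 0 255;0 0 0 0 255;0 0 -15 0 255;0 0 -30 0 255;0 0 -30 0 255;0 0 -30 0 255;0 0 -10 0 255;0 0 0 0 255"
}}

```text
time: 10.2
position: [0.419, -0.4661, 0.0217]
tool_rot: [-1.569, -0.056, 0.057]
ft_force: [0.6, 0.8, -1.4]
grip_width: 0.273
```

```bash
python3 - <<'E'
from h import *
d=grab('side','s6'); plan(.556,-.468,.06,-10.)
a=cv2.imread('pics/side0.png')[175:225,250:320];b=cv2.imread('pics/s6.png')[175:225,250:320]
cv2.imwrite('pics/s6z.png',cv2.resize(np.vstack([a,b]),(560,800),interpolation=cv2.INTER_CUBIC)[:,:])
cv2.imwrite('pics/s6z.png',cv2.resize(np.hstack([a,b]),(798,285),interpolation=cv2.INTER_CUBIC))
E
```

```text
t 10.25 tcp [ 419.3 -464.9   21.7] yaw 4.2 grip 23.9 F [-0.4 -0.8 -1.8]
 shift now axes [136.1 -38.4 -13. ] turn 14.2 shift after turn [135.2 -38.4  20.7]
```

View pics/s6z.png

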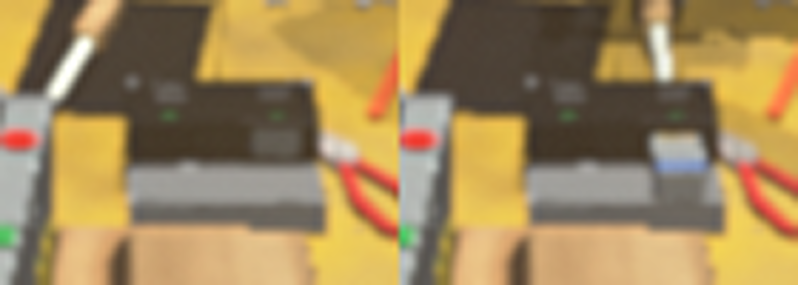

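>>> {"fn": "drive_tool", "kwargs": {
  "increments": "28 0 0 0 255;28 0 0 0 255;28 0 0 0 255;0 0 0 0 255;0 0 15 0 255;0 0 15 0 255;0 0 12 0 255;0 0 10 0 255;0 0 10 0 255;0 0 10 0 255;0 0 10 0 255;0 0 10 0 255;0 0 10 0 255;0 0 10 0 255;0 0 2 0 255;0 0 0 0 255"
}}

```text
time: 12.25
position: [0.4948, -0.3461, 0.0221]
tool_rot: [-1.57, -0.057, 0.057]
ft_force: [0.6, 0.2, -0.3]
grip_width: 0.274
```

```bash
python3 - <<'E'
from h import *
plan(.556,-.468,.06,-10.)
d=grab('top','t7')
cv2.imwrite('pics/t7z.png',cv2.resize(cv2.imread('pics/t7.png')[160:280,250:420],(800,564),interpolation=cv2.INTER_CUBIC))
E
```

```text
t 12.25 tcp [ 494.8 -346.1   22.1] yaw 4.19 grip 23.8 F [ 0.6  0.2 -0.3]
 shift now axes [  52.2  -37.8 -126.1] turn 14.2 shift after turn [  81.5  -37.8 -109.5]
```

View pics/t7z.png

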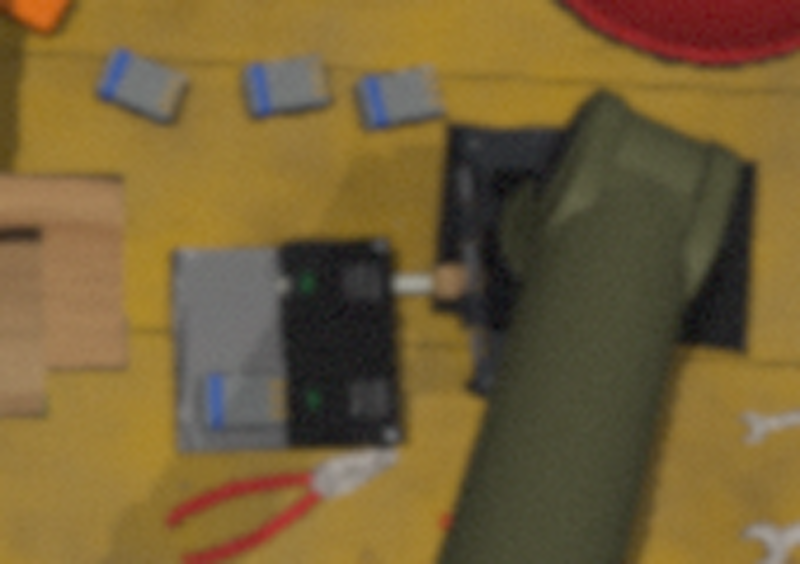

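>>> {"fn": "drive_tool", "kwargs": {
  "increments": "0 0 -18 0 255;0 0 -30 0 255;0 0 -30 0 255;0 0 -30 0 255;0 0 -10 0 255;0 -20 0 0 255;0 -20 0 7.1 255;0 0 0 7.1 255;26 0 2.5 0 255;26.5 0 2.5 0 255;0 0 0 0 255;0 20 0 0 255;0 20 0 0 255;0 0 0 0 255"
}}

```text
time: 14.05
position: [0.5529, -0.4667, 0.0183]
tool_rot: [-1.563, 0.142, -0.133]
ft_force: [0.8, 0.3, -1.7]
grip_width: 0.273
```

```bash
python3 - <<'E'
from h import *
d=grab('wrist','w8');plan(.556,-.468,.0045,-10.)
E
```

```text
t 14.1 tcp [ 554.1 -467.3   19.9] yaw -10.05 grip 23.7 F [-1.1 -0.4 -0.6]
 shift now axes [ 2.1 15.4 -0.4] turn -0.1 shift after turn [ 2.1 15.4 -0.4]
```

View pics/w8.png

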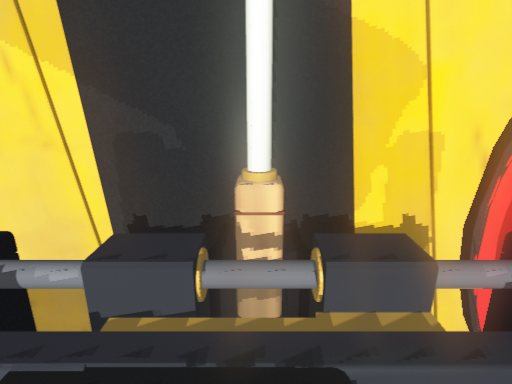

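>>> {"fn": "drive_tool", "kwargs": {
  "increments": "0 0 -18 0 255;0 8 0 0 255;0 6 0 0 255;0 1.5 0 0 255;0 0 0 0 255;0 0 0 0 200;0 0 0 0 120;0 0 0 0 100;0 0 0 0 100;0 -30 0 0 100;0 -40 0 0 60;0 -50 0 0 0;0 -55 0 0 0;0 -55 20 0 0;0 -10 45 0 0;0 0 40 0 0;0 0 0 0 0"
}}

```text
time: 16.23
position: [0.5734, -0.377, 0.2479]
tool_rot: [-1.565, 0.13, -0.133]
ft_force: [0.9, 0.5, -0.3]
grip_width: 0.998
```

```bash
python3 - <<'E'
from h import *
d=grab('wrist','w9');plan(.5,-.2,.3,0)
H=hsv(d).astype(int); h,s,v=H[...,0],H[...,1],H[...,2]
for nm,m,z in [('rod',(s<60)&(v>140),.018)]:
    print(nm); [print('  ',*b) for b in blobs(d,m,z,minA=200)]
E
```

```text
t 16.27 tcp [ 572.  -380.1  247.3] yaw -9.81 grip 87.1 F [-0.6 -0.3 -0.3]
 shift now axes [-101.6  -52.8  165.2] turn -9.8 shift after turn [-72.  -52.8 180.1]
rod
   [60.7 12.8] 914 [ 381.9 -167.8] (383.0, -168.6) (39.5, 37.7) 4.7
   [123.3   7.8] 1222 [ 453.  -174.6] (465.0, -173.8) (24.7, 97.6) 89.0
   [293.1   9. ] 599 [ 641.7 -207.7] (644.0, -206.2) (37.8, 29.5) 11.4
   [461.5  59. ] 942 [ 829.9 -292.7] (833.7, -292.4) (42.1, 52.4) 86.8
   [298.5  80.3] 1146 [ 637.5 -284.1] (638.4, -286.4) (38.0, 46.8) 14.3
   [257.5 170.6] 839 [ 570.4 -385.2] (570.3, -387.2) (111.3, 12.0) 80.1
   [  5.9 216.6] 408 [ 225.4 -390.2] (232.5, -384.2) (59.6, 24.0) 67.4
   [176.4 310. ] 259 [ 416.7 -572.4] (416.1, -573.7) (13.8, 79.3) 10.6
```

View pics/w9.png

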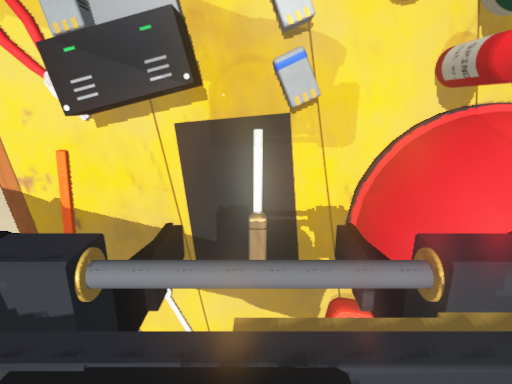

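```bash
cat >> h.py <<'E'
def packs(d,z=.028,roi=(0,0,512,232)):
    H=hsv(d).astype(int); h,s,v=H[...,0],H[...,1],H[...,2]
    m=((h>95)&(h<130)&(s>15)&(v>70))|((s<70)&(v>110))
    m=cv2.morphologyEx(m.astype(np.uint8),cv2.MORPH_CLOSE,np.ones((5,5)))
    c=None
    T=d['camera_from_world']; cam=-T[:3,:3].T@T[:3,3]
    for b in blobs(d,m,z,minA=300,roi=roi):
        A=b[4][0]*b[4][1]
        if 1700<A<3900: print(*b,'cam-dxy',np.round(cam[:2]*1000-b[3],0))
    mb=(h>100)&(h<130)&(s>120)
    for b in blobs(d,mb,z,minA=60,roi=roi): print('  band',*b)
E
python3 - <<'E'
from h import *
packs(dict(np.load('w9.npz'))); print(); packs(dict(np.load('w2.npz')))
E
```

```text
[123.6   8. ] 1295 [ 456.8 -178.1] (466.3, -183.7) (23.6, 100.7) 80.4 cam-dxy [ 120. -117.]
[461.8  60. ] 1148 [ 824.  -294.1] (827.5, -292.7) (41.3, 51.3) 87.2 cam-dxy [-242.   -8.]
[296.4  76.1] 1739 [ 634.5 -279.7] (634.3, -280.8) (40.2, 59.0) 14.9 cam-dxy [-48. -20.]
  band [290.2  60.3] 207 [ 629.7 -261.4] (629.7, -261.3) (37.4, 6.9) 14.6

[360.1  67.6] 1393 [633.4 -81.9] (631.6, -82.2) (58.7, 42.3) 68.8 cam-dxy [-131.  -42.]
[356.8 150.5] 1160 [ 638.3 -190.9] (637.0, -191.8) (42.1, 61.9) 12.4 cam-dxy [-136.   68.]
[349.1 206.5] 925 [ 634.  -274.3] (632.2, -276.0) (41.0, 65.4) 12.9 cam-dxy [-132.  152.]
[477.5 219.1] 805 [ 828.6 -294.9] (831.2, -298.4) (42.1, 62.4) 66.1 cam-dxy [-331.  175.]
  band [366.7  52.8] 177 [640.4 -63.8] (640.3, -63.7) (7.4, 37.9) 69.8
  band [355.3 138.5] 133 [ 634.8 -173.9] (634.5, -174.1) (36.7, 6.9) 12.4
  band [346.9 198.2] 117 [ 629.6 -261.2] (629.4, -261.2) (37.2, 7.3) 14.7
```

```bash
python3 - <<'E'
from h import *
plan(.6345,-.280,.010,14.7)
E
```

```text
t 16.27 tcp [ 572.  -380.1  247.3] yaw -9.81 grip 87.1 F [-0.6 -0.3 -0.3]
 shift now axes [ 44.3 237.3 109.4] turn -24.5 shift after turn [ 85.7 237.3  81.1]
```

>>> {"fn": "drive_tool", "kwargs": {
  "increments": "0 0 0 -8.2 70;0 0 0 -8.2 70;0 20 0 -8.1 70;28 40 27 0 70;28.7 40 27 0 70;29 40 27.1 0 70;0 40 0 0 70;0 0 0 0 70;0 0 0 0 70",
  "squeeze": 25
}}

```text
time: 17.4
position: [0.634, -0.2846, 0.0679]
tool_rot: [-1.564, -0.197, 0.196]
ft_force: [0.2, -1.1, -0.4]
grip_width: 0.724
```

```bash
python3 - <<'E'
from h import *
d=grab('wrist','w10');plan(.6345,-.280,.010,14.7)
E
```

```text
t 17.45 tcp [ 634.6 -284.5   68.8] yaw 14.34 grip 63.1 F [ 1.3 -0.7  0.3]
 shift now axes [ 0.9 58.8  4.6] turn -0.4 shift after turn [ 1.  58.8  4.6]
```

View pics/w10.png

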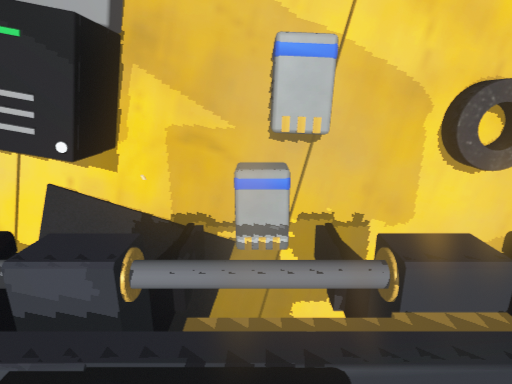

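>>> {"fn": "drive_tool", "kwargs": {
  "increments": "1 30 4.5 0 70;0 28.5 0 0 70;0 0 0 0 70;0 0 0 0 150;0 0 0 0 255;0 0 0 0 255;0 0 0 0 255;0 -20 0 0 255;0 -40 0 0 255;0 -55 0 0 255;0 -55 0 0 255;0 -55 0 0 255;0 -45 0 0 255;0 0 0 0 255"
}}

```text
time: 19.2
position: [0.6356, -0.2776, 0.2846]
tool_rot: [-1.566, -0.205, 0.192]
ft_force: [-0.8, 0.3, -0.3]
grip_width: 0.433
```

```bash
python3 - <<'E'
from h import *
d=grab('wrist','w11');plan(.619,.265,.28,-1.4)
d=dict(np.load('top0.npz'))
i=cv2.imread('pics/top0.png'); cv2.imwrite('pics/boxz.png',cv2.resize(i[130:205,140:250],(792,540),interpolation=cv2.INTER_CUBIC))
E
```

```text
t 19.25 tcp [ 634.4 -277.4  281.2] yaw 14.51 grip 38.1 F [ 0.1  1.3 -1.6]
 shift now axes [1.210e+02 2.000e-01 5.289e+02] turn 15.9 shift after turn [-2.870e+01  2.000e-01  5.418e+02]
```

View pics/boxz.png

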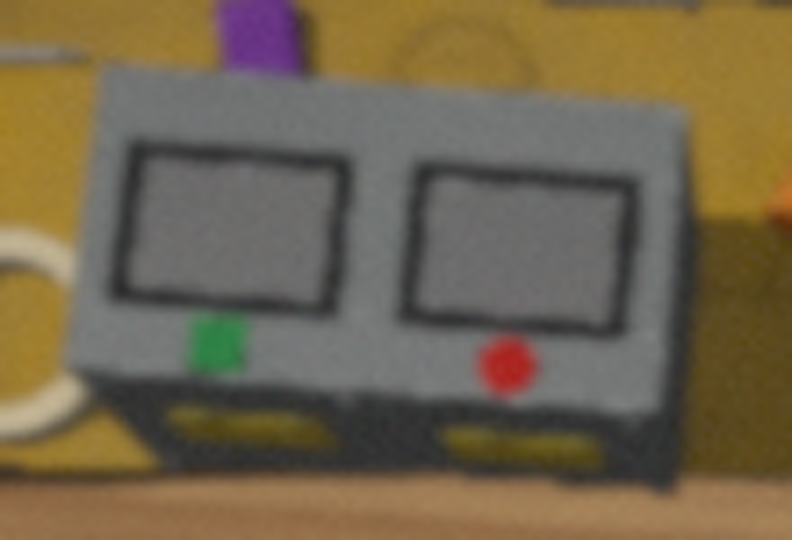

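View pics/w11.png

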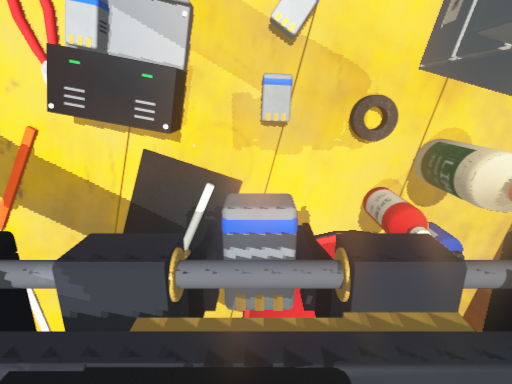

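```bash
python3 - <<'E'
from h import *
d=dict(np.load('top0.npz'))
for u,v,z in [(192,127,0),(290,131,0),(193,95,.2),(295,104,.2),(190,45,.2)]: print(np.round(onz(d,u,v,z),3))
d=dict(np.load('side0.npz'))
for u,v in [(128,203),(180,222),(207,185),(181,250)]: print([np.round(onz(d,u,v,z),3).tolist() for z in (0,.15,.25)])
E
```

```text
[0.815 0.247 0.   ]
[ 0.819 -0.117  0.   ]
[0.852 0.22  0.2  ]
[ 0.838 -0.116  0.2  ]
[1.032 0.245 0.2  ]
[[1.174, -0.199, 0.0], [1.058, 0.081, 0.15], [0.981, 0.268, 0.25]]
[[0.894, -0.04, 0.0], [0.821, 0.216, 0.15], [0.771, 0.387, 0.25]]
[[0.845, -0.408, 0.0], [0.779, -0.096, 0.15], [0.734, 0.112, 0.25]]
[[0.841, 0.172, 0.0], [0.775, 0.396, 0.15], [0.732, 0.546, 0.25]]
```

>>> {"fn": "drive_tool", "kwargs": {
  "increments": "0 -10 0 8 255;0 -10 0 7.9 255;-3 0 40 0 255;-3 0 45 0 255;-3 0 45 0 255;-3 0 45 0 255;-2 0 45 0 255;0 0 0 0 255"
}}

```text
time: 20.25
position: [0.6239, -0.0509, 0.297]
tool_rot: [-1.568, 0.014, -0.01]
ft_force: [0.4, -0.0, -1.2]
grip_width: 0.433
```

>>> {"fn": "drive_tool", "kwargs": {
  "increments": "-1 0 45 0 255;0 0 48 0 255;0 0 48 0 255;0 0 48 0 255;0 0 48 0 255;0 0 0 0 255;0 0 0 0 255"
}}

```text
time: 21.12
position: [0.6299, 0.1781, 0.2967]
tool_rot: [-1.573, 0.022, -0.019]
ft_force: [1.1, 0.1, -1.1]
grip_width: 0.439
```

```bash
python3 - <<'E'
from h import *
d=grab('wrist','w12');plan(.619,.265,.23,-1.4)
H=hsv(d).astype(int); h,s,v=H[...,0],H[...,1],H[...,2]
print('g',*blobs(d,(h>45)&(h<85)&(s>90),.213,minA=100)); print('r',*blobs(d,((h<8)|(h>172))&(s>120),.213,minA=100,roi=(0,0,260,384)))
E
```

```text
t 21.18 tcp [630.2 177.3 296.9] yaw -1.56 grip 37.4 F [-0.3 -0.2 -0.6]
 shift now axes [-13.5  66.8  87.5] turn -0.2 shift after turn [-13.2  66.8  87.5]
g (array([173.8,  85.3]), np.int32(1056), array([567.9, 268.6]), (568.0, 268.4), (23.6, 23.7), 88.5)
r (array([188.7, 237.2]), np.int32(442), array([568.1, 144. ]), (567.8, 144.1), (19.6, 25.2), 23.1)
```

View pics/w12.png

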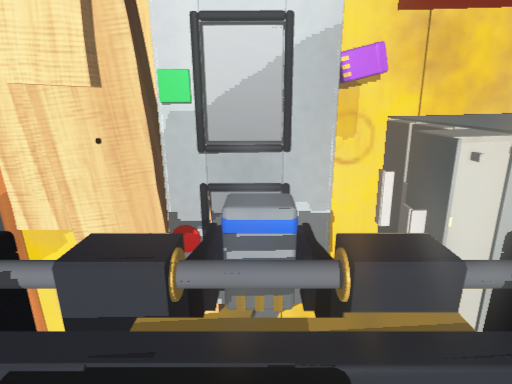

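```bash
python3 - <<'E'
from h import *
d=dict(np.load('w12.npz'))
H=hsv(d).astype(int); v=H[...,2]
m=(v<60)
for b in blobs(d,m,.214,minA=300,roi=(150,0,335,170)): print(*b)
P=[onz(d,*q,.216)*1000 for q in [(193,12),(291,11),(196,151),(291,151)]]; print(np.round(P,1), np.mean(P,0))
E
```

```text
[[587.2 316.7 216. ]
 [655.8 315.5 216. ]
 [581.2 219.1 216. ]
 [656.1 217.2 216. ]] [620.07440567 267.13466557 216.        ]
```

>>> {"fn": "drive_tool", "kwargs": {
  "increments": "-4 0 30 0 255;-4.5 10 30 0 255;-4.2 20 30 0 255;0 26 0 0 255;0 0 0 0 255;0 0 0 0 255"
}}

```text
time: 21.92
position: [0.6206, 0.2681, 0.2429]
tool_rot: [-1.571, 0.021, -0.023]
ft_force: [-0.1, -0.2, -0.2]
grip_width: 0.437
```

```bash
python3 - <<'E'
from h import *
plan(.620,.268,.2215,-1.5)
E
```

```text
t 21.93 tcp [620.6 268.1 242.9] yaw -1.59 grip 38.1 F [-0.1 -0.2 -0.2]
 shift now axes [-0.6 21.4 -0.1] turn -0.1 shift after turn [-0.6 21.4 -0.1]
```

>>> {"fn": "drive_tool", "kwargs": {
  "increments": "0 12 0 0 255;0 9.5 0 0 255;0 0 0 0 255;0 0 0 0 150;0 0 0 0 60;0 0 0 0 60;0 -20 0 0 60;0 -40 0 0 60;0 0 0 0 255;0 0 0 0 255;0 0 0 0 255;0 0 0 0 255"
}}

```text
time: 23.42
position: [0.6191, 0.2696, 0.2796]
tool_rot: [-1.572, 0.021, -0.018]
ft_force: [0.2, -0.4, -0.7]
grip_width: 0.394
```

```bash
python3 - <<'E'
from h import *
d=grab('wrist','w13');plan(.620,.267,.245,-1.5)
d=grab('side','s13')
cv2.imwrite('pics/s13z.png',cv2.resize(cv2.imread('pics/s13.png')[150:290,170:300],(650,700)[:2],interpolation=cv2.INTER_CUBIC)[:600])
E
```

```text
t 23.48 tcp [619.2 269.7 279.7] yaw -1.42 grip 30.4 F [ 0.9 -0.  -0.1]
 shift now axes [ 0.9 34.7 -2.6] turn 0.1 shift after turn [ 0.9 34.7 -2.6]
```

View pics/w13.png

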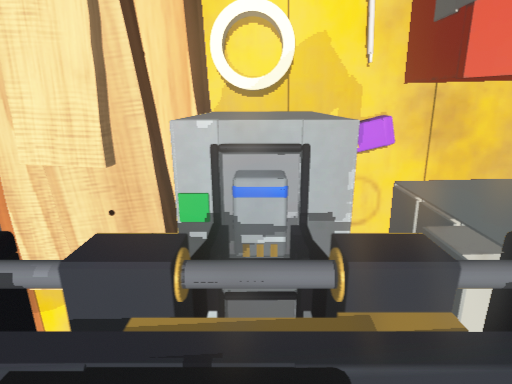

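View pics/s13z.png

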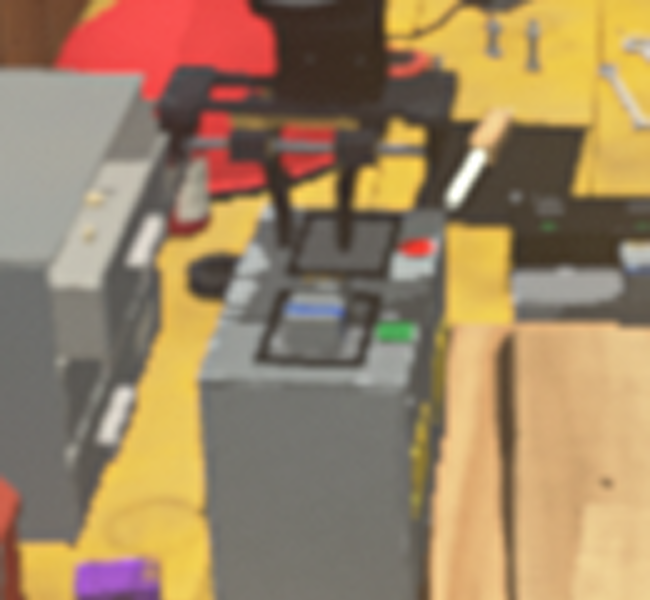

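>>> {"fn": "drive_tool", "kwargs": {
  "increments": "0 15 -1 0 255;0 15 0 0 255;0 10 0 0 255;0 10 0 0 255;0 10 0 0 255;0 10 0 0 255;0 10 0 0 255;0 10 0 0 255;0 2 0 0 255;0 0 0 0 255;0 0 0 0 255"
}}

```text
time: 24.9
position: [0.6106, 0.2701, 0.1882]
tool_rot: [-1.575, 0.029, -0.003]
ft_force: [-23.3, -5.1, 12.8]
grip_width: 0.002
```

```bash
python3 - <<'E'
from h import *
plan(.620,.267,.28,-1.5)
d=grab('side','s14')
cv2.imwrite('pics/s14z.png',cv2.resize(cv2.imread('pics/s14.png')[150:290,170:300],(650,700)[:2],interpolation=cv2.INTER_CUBIC)[:600])
E
```

```text
t 24.9 tcp [610.6 270.1 188.2] yaw -1.18 grip 0.2 F [-23.3  -5.1  12.8]
 shift now axes [  8.  -92.   -3.3] turn 0.3 shift after turn [  8.  -92.   -3.3]
```

View pics/s14z.png

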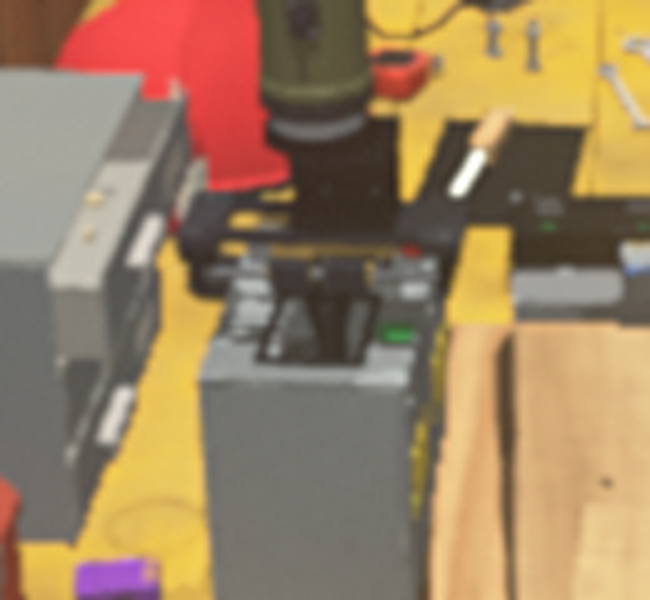

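>>> {"fn": "drive_tool", "kwargs": {
  "increments": "-4 0 0 0 255;-4 0 0 0 255;0 0 0 0 255"
}}

```text
time: 25.32
position: [0.6099, 0.27, 0.1879]
tool_rot: [-1.57, 0.02, -0.017]
ft_force: [-6.1, 0.2, 2.5]
grip_width: 0.008
```

>>> {"fn": "drive_tool", "kwargs": {
  "increments": "0 4 0 0 255;0 4 0 0 255;0 4 0 0 255;0 0 0 0 255"
}}

```text
time: 25.82
position: [0.6084, 0.2709, 0.1766]
tool_rot: [-1.57, 0.022, -0.013]
ft_force: [-10.9, -0.0, 6.2]
grip_width: 0.007
```

```bash
python3 - <<'E'
from h import *
plan(.620,.267,.28,-1.5)
d=grab('wrist','w14')
E
```

```text
t 25.82 tcp [608.4 270.9 176.6] yaw -1.29 grip 0.6 F [-10.9  -0.    6.2]
 shift now axes [  11.2 -103.4   -3.5] turn 0.2 shift after turn [  11.2 -103.4   -3.5]
```

View pics/w14.png

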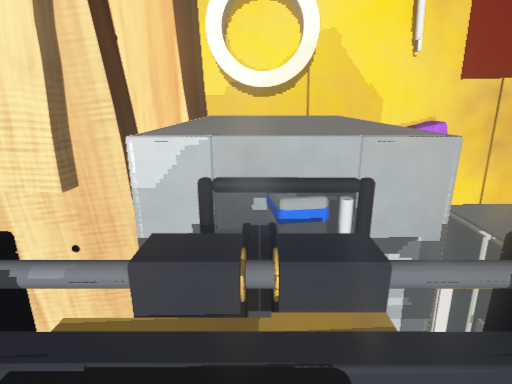

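>>> {"fn": "drive_tool", "kwargs": {
  "increments": "-2 4 0 0 255;-2 4 0 0 255;-1 4 0 0 255;0 2 0 0 255;0 0 0 0 255"
}}

```text
time: 26.5
position: [0.605, 0.2704, 0.1619]
tool_rot: [-1.57, 0.021, -0.016]
ft_force: [-6.6, 1.3, 2.5]
grip_width: 0.007
```

```bash
python3 - <<'E'
from h import *
plan(.620,.267,.28,-1.5)
d=grab('wrist','w15')
E
```

```text
t 26.5 tcp [605.  270.4 161.9] yaw -1.35 grip 0.6 F [-6.6  1.3  2.5]
 shift now axes [  14.8 -118.1   -3. ] turn 0.1 shift after turn [  14.8 -118.1   -2.9]
```

View pics/w15.png

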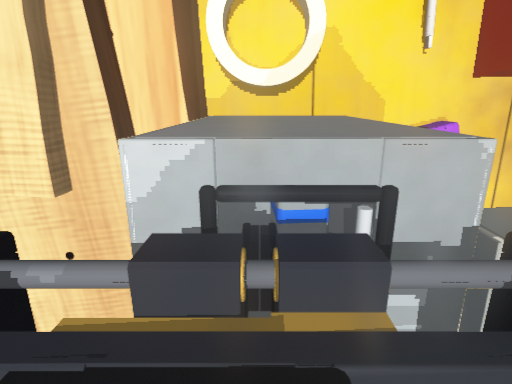

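>>> {"fn": "drive_tool", "kwargs": {
  "increments": "0 -6 0 0 255;0 -8 0 0 255;0 -10 0 0 255;0 -10 0 0 255;0 -10 0 0 255;0 -10 0 0 255;0 -20 0 0 255;0 -30 0 0 255;0 0 0 0 255"
}}

```text
time: 27.68
position: [0.6078, 0.2703, 0.2704]
tool_rot: [-1.568, 0.015, -0.024]
ft_force: [0.6, 0.7, 0.3]
grip_width: 0.008
```

```bash
python3 - <<'E'
from h import *
plan(.632,.267,.28,-1.5)
d=grab('wrist','w16')
d=grab('side','s16')
cv2.imwrite('pics/s16z.png',cv2.resize(cv2.imread('pics/s16.png')[180:260,200:280],(500,500),interpolation=cv2.INTER_CUBIC))
E
```

```text
t 27.68 tcp [607.8 270.3 270.4] yaw -1.42 grip 0.7 F [0.6 0.7 0.3]
 shift now axes [24.3 -9.4 -2.7] turn 0.1 shift after turn [24.3 -9.4 -2.7]
```

View pics/w16.png

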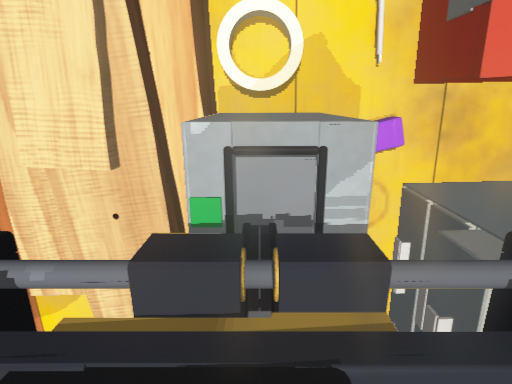

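View pics/s16z.png

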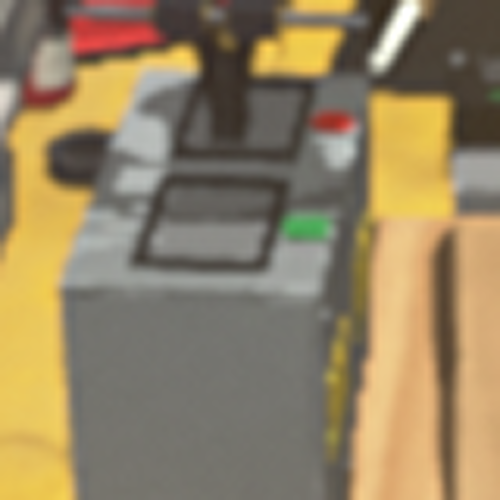

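>>> {"fn": "drive_tool", "kwargs": {
  "increments": "0 -30 0 0 255;-3 0 -45 0 0;-3 0 -50 0 0;-3 0 -50 0 0;-5 0 -50 0 0;-5 0 -50 0 0;-5 0 -50 0 0;-5 0 -50 0 0;-5 0 -50 0 0;-5 0 -50 0 0;0 10 -50 0 0;0 20 0 0 0;0 20 0 0 0;0 0 0 0 0"
}}

```text
time: 29.52
position: [0.5536, -0.2244, 0.2438]
tool_rot: [-1.569, 0.023, -0.016]
ft_force: [1.2, 0.6, 0.7]
grip_width: 0.998
```

```bash
python3 - <<'E'
from h import *
d=grab('wrist','w17');packs(d); plan(.6386,-.1928,.01,12.4)
E
```

```text
[328.5  39.6] 1980 [633.7 -82.4] (633.3, -83.1) (58.8, 39.6) 69.3 cam-dxy [-77. -65.]
[329.3 138.1] 1565 [ 638.7 -191.4] (637.8, -192.7) (41.2, 60.7) 11.6 cam-dxy [-81.  45.]
[473.5 215.5] 1123 [ 829.2 -295.6] (831.7, -299.0) (43.2, 62.9) 65.0 cam-dxy [-275.  151.]
  band [335.4  21.1] 247 [640.7 -63.9] (640.8, -63.8) (7.4, 37.5) 70.4
  band [118.5 104. ] 242 [ 388.9 -145.1] (389.4, -144.9) (43.8, 8.1) 3.8
  band [326.8 123.6] 193 [ 635.1 -173.8] (635.1, -173.8) (37.8, 7.2) 12.0
t 29.57 tcp [ 554.4 -224.5  245.4] yaw -1.41 grip 87.1 F [0.1 0.6 0.7]
 shift now axes [ 84.  235.2  33.5] turn -13.8 shift after turn [ 89.6 235.2  12.5]
```

View pics/w17.png

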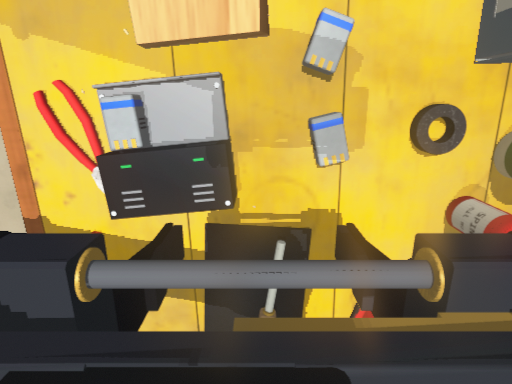

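>>> {"fn": "drive_tool", "kwargs": {
  "increments": "0 0 0 -7 70;0 20 0 -6.8 70;30 40 4 0 70;30 40 4 0 70;30 40 4 0 70;0 40 0 0 70;0 0 0 0 70;0 0 0 0 70",
  "squeeze": 25
}}

```text
time: 30.58
position: [0.6416, -0.1943, 0.0688]
tool_rot: [-1.566, -0.171, 0.167]
ft_force: [0.3, 0.4, 1.3]
grip_width: 0.726
```

```bash
python3 - <<'E'
from h import *
plan(.639,-.1925,.01,12.2)
E
```

```text
t 30.57 tcp [ 641.6 -194.3   68.8] yaw 12.35 grip 63.2 F [0.3 0.4 1.3]
 shift now axes [-2.3 58.8  2.4] turn 0.2 shift after turn [-2.3 58.8  2.4]
```

>>> {"fn": "drive_tool", "kwargs": {
  "increments": "-2 30 2.4 0 70;0 28.5 0 0 70;0 0 0 0 70;0 0 0 0 150;0 0 0 0 255;0 0 0 0 255;0 0 0 0 255;0 -20 0 0 255;0 -40 0 0 255;0 -55 0 0 255;0 -55 0 0 255;0 -55 0 0 255;0 -50 0 0 255;0 0 0 7 255;0 0 0 6.8 255;0 0 0 0 255"
}}

```text
time: 32.58
position: [0.6379, -0.1914, 0.284]
tool_rot: [-1.571, 0.018, -0.019]
ft_force: [-0.7, 0.8, -1.1]
grip_width: 0.434
```

>>> {"fn": "drive_tool", "kwargs": {
  "increments": "-3 0 40 0 255;-3 0 45 0 255;-3 0 45 0 255;-3 0 45 0 255;-3 0 45 0 255;-3 0 48 0 255;-3 0 48 0 255;-3 0 48 0 255;-3 0 48 0 255;-4 0 48 0 255;0 0 0 0 255;0 0 0 0 255"
}}

```text
time: 34.08
position: [0.6185, 0.2684, 0.283]
tool_rot: [-1.572, 0.018, -0.018]
ft_force: [0.1, -0.3, -1.6]
grip_width: 0.438
```

```bash
python3 - <<'E'
from h import *
grab('wrist','w18');plan(.620,.268,.2215,-1.5)
E
```

```text
t 34.12 tcp [618.9 267.4 283. ] yaw -1.44 grip 37.8 F [ 0.  -0.2 -1. ]
 shift now axes [ 1.1 61.5  0.7] turn 0.1 shift after turn [ 1.1 61.5  0.7]
```

View pics/w18.png

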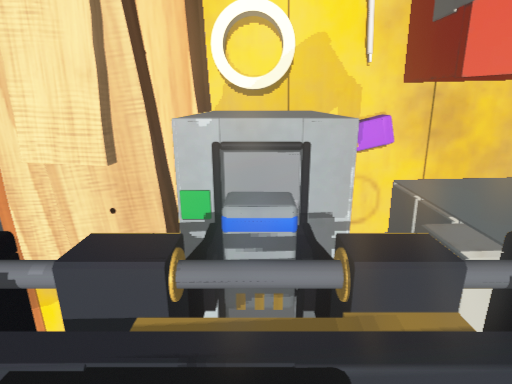

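>>> {"fn": "drive_tool", "kwargs": {
  "increments": "0 25 0 0 255;0 24 0 0 255;0 12.5 0 0 255;0 0 0 0 255;0 0 0 0 150;0 0 0 0 60;0 0 0 0 60;0 -20 0 0 60;0 -30 0 0 60;4 0 0 0 255;4 0 0 0 255;0 0 0 0 255;0 0 0 0 255;0 0 0 0 255"
}}

```text
time: 35.88
position: [0.6261, 0.2687, 0.271]
tool_rot: [-1.571, 0.02, -0.019]
ft_force: [-0.4, -0.2, 0.8]
grip_width: 0.278
```

```bash
python3 - <<'E'
from h import *
plan(.628,.267,.25,-1.5)
d=grab('side','s19')
cv2.imwrite('pics/s19z.png',cv2.resize(cv2.imread('pics/s19.png')[180:260,200:280],(500,500),interpolation=cv2.INTER_CUBIC))
E
```

```text
t 35.88 tcp [626.1 268.7 271. ] yaw -1.41 grip 24.2 F [-0.4 -0.2  0.8]
 shift now axes [ 1.9 21.  -1.7] turn 0.1 shift after turn [ 1.9 21.  -1.7]
```

View pics/s19z.png

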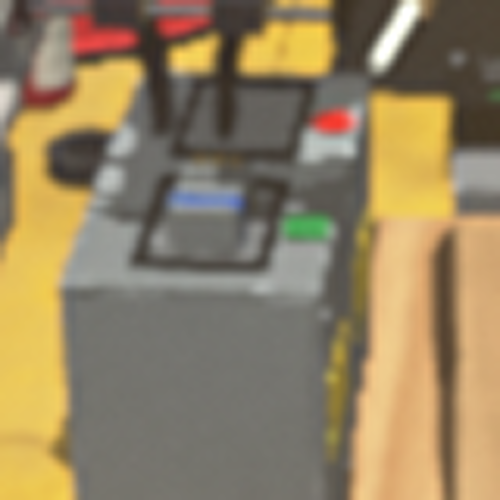

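Placed flat on the green-tag flap. Push nearer the hinge this time.

>>> {"fn": "drive_tool", "kwargs": {
  "increments": "0 0 0 0 255;2 10 0 0 255;0 11 0 0 255;0 8 0 0 255;0 8 0 0 255;0 8 0 0 255;0 8 0 0 255;0 8 0 0 255;0 8 0 0 255;0 8 0 0 255;0 0 0 0 255"
}}

```text
time: 37.3
position: [0.6279, 0.2687, 0.1939]
tool_rot: [-1.571, 0.02, -0.018]
ft_force: [-2.3, -0.1, 1.1]
grip_width: 0.008
```

```bash
python3 - <<'E'
from h import *
plan(.628,.267,.25,-1.5)
d=grab('wrist','w20')
E
```

```text
t 37.3 tcp [627.9 268.7 193.9] yaw -1.41 grip 0.7 F [-2.3 -0.1  1.1]
 shift now axes [  0.1 -56.1  -1.7] turn 0.1 shift after turn [  0.1 -56.1  -1.7]
```

View pics/w20.png

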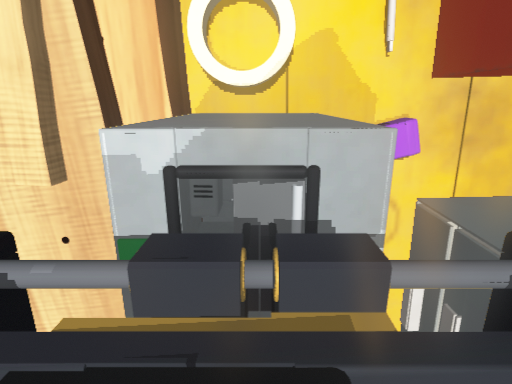

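>>> {"fn": "drive_tool", "kwargs": {
  "increments": "0 -10 0 0 255;0 -20 0 0 255;0 -40 0 0 255;0 -35 0 0 255;0 0 -40 0 0;0 0 -50 0 0;-3 0 -50 0 0;-5 0 -50 0 0;-5 0 -50 0 0;-5 0 -50 0 0;-5 0 -50 0 0;0 0 -50 0 0;0 20 -35 0 0;0 20 0 0 0;0 10 0 0 0;0 0 0 0 0"
}}

```text
time: 39.35
position: [0.5952, -0.155, 0.25]
tool_rot: [-1.571, 0.018, -0.019]
ft_force: [-0.1, -0.0, 0.4]
grip_width: 0.997
```

```bash
python3 - <<'E'
from h import *
d=grab('wrist','w21');packs(d); plan(.6336,-.0818,.01,-20.2)
d=grab('side','s21')
cv2.imwrite('pics/s21z.png',cv2.resize(cv2.imread('pics/s21.png')[180:260,200:280],(500,500),interpolation=cv2.INTER_CUBIC))
E
```

```text
[289.7 104.5] 1601 [633.9 -82. ] (633.6, -82.8) (58.8, 39.0) 69.4 cam-dxy [-37.   5.]
  band [295.3  88.6] 209 [640.5 -63.9] (640.8, -64.0) (7.4, 37.5) 69.9
  band [ 96.4 164. ] 240 [ 390.5 -148.3] (391.2, -148.1) (50.4, 9.0) 6.3
t 39.4 tcp [ 595.5 -154.9  250.6] yaw -1.33 grip 86.8 F [-0.8 -0.3  0.4]
 shift now axes [ 36.  240.7  74. ] turn 18.9 shift after turn [ 10.1 240.7  81.7]
```

View pics/w21.png

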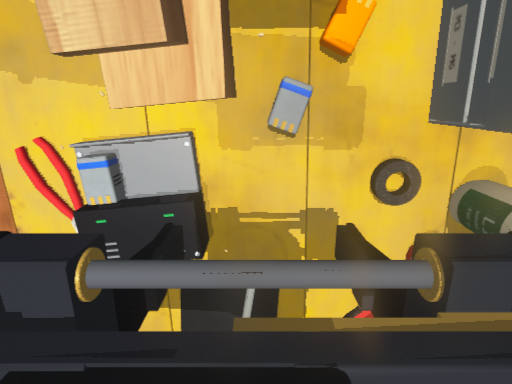

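View pics/s21z.png

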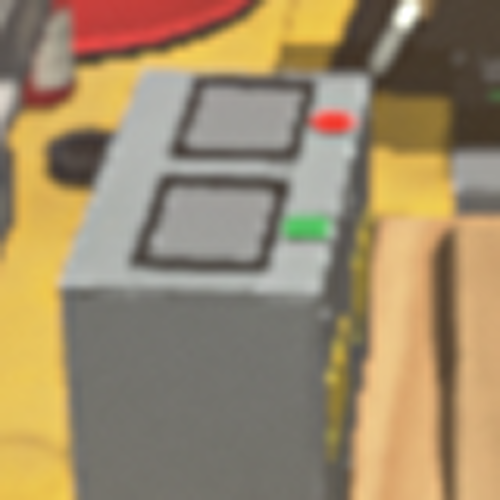

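>>> {"fn": "drive_tool", "kwargs": {
  "increments": "0 0 0 9.5 70;0 20 0 9.4 70;3 40 27 0 70;4 40 27 0 70;3.5 40 27.5 0 70;0 40 0 0 70;0 0 0 0 70;0 0 0 0 70"
}}

```text
time: 40.45
position: [0.6345, -0.0833, 0.0718]
tool_rot: [-1.553, 0.276, -0.281]
ft_force: [-0.8, -0.5, 1.0]
grip_width: 0.724
```

```bash
python3 - <<'E'
from h import *
plan(.6338,-.0822,.01,-20.2)
E
```

```text
t 40.45 tcp [634.5 -83.3  71.8] yaw -20.34 grip 63.0 F [-0.8 -0.5  1. ]
 shift now axes [-1.3 61.8  0.7] turn -0.1 shift after turn [-1.3 61.8  0.7]
```

>>> {"fn": "drive_tool", "kwargs": {
  "increments": "-1 30 0.7 0 70;0 31.5 0 0 70;0 0 0 0 70;0 0 0 0 150;0 0 0 0 255;0 0 0 0 255;0 0 0 0 255;0 -20 0 0 255;0 -40 0 0 255;0 -55 0 0 255;0 -55 0 0 255;0 -55 0 0 255;0 -50 0 0 255;0 0 0 -9.5 255;0 0 0 -9.3 255;0 0 0 0 255"
}}

```text
time: 42.45
position: [0.632, -0.0816, 0.2838]
tool_rot: [-1.571, 0.022, -0.022]
ft_force: [-0.6, 0.3, -1.5]
grip_width: 0.435
```

>>> {"fn": "drive_tool", "kwargs": {
  "increments": "-3 0 40 0 255;-3 0 45 0 255;-3 0 45 0 255;-3 0 45 0 255;-3 0 45 0 255;-3 0 45 0 255;-3 0 45 0 255;-2 0 40 0 255;0 0 0 0 255;0 0 0 0 255"
}}

```text
time: 43.7
position: [0.6187, 0.2681, 0.283]
tool_rot: [-1.572, 0.022, -0.022]
ft_force: [1.2, -0.4, -1.2]
grip_width: 0.432
```

```bash
python3 - <<'E'
from h import *
grab('wrist','w22');plan(.620,.268,.2215,-1.5)
E
```

```text
t 43.75 tcp [619.1 267.2 283. ] yaw -1.69 grip 37.5 F [-0.1 -0.  -1.3]
 shift now axes [ 0.9 61.5  0.9] turn -0.2 shift after turn [ 0.9 61.5  0.9]
```

View pics/w22.png

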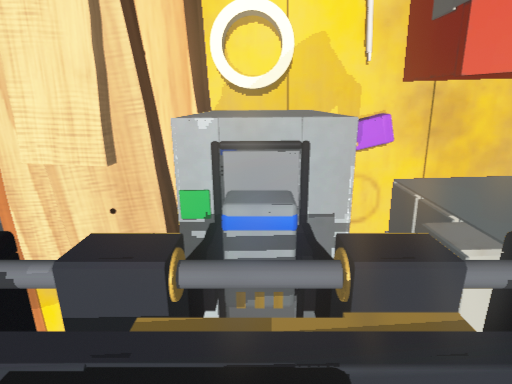

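Same as before: lower, release, close, push.

>>> {"fn": "drive_tool", "kwargs": {
  "increments": "0 25 0 0 255;0 24 0 0 255;0 12.5 0 0 255;0 0 0 0 255;0 0 0 0 150;0 0 0 0 60;0 0 0 0 60;0 -20 0 0 60;0 -30 0 0 60;4 0 0 0 255;5 0 0 0 255;0 0 0 0 255;0 0 0 0 255;0 0 0 0 255;0 0 0 0 255"
}}

```text
time: 45.62
position: [0.6275, 0.2685, 0.2714]
tool_rot: [-1.571, 0.021, -0.02]
ft_force: [0.2, 0.1, -0.1]
grip_width: 0.166
```

```bash
python3 - <<'E'
from h import *
plan(.628,.267,.25,-1.5)
d=grab('side','s23')
cv2.imwrite('pics/s23z.png',cv2.resize(cv2.imread('pics/s23.png')[180:260,200:280],(500,500),interpolation=cv2.INTER_CUBIC))
E
```

```text
t 45.62 tcp [627.5 268.5 271.4] yaw -1.51 grip 14.4 F [ 0.2  0.1 -0.1]
 shift now axes [ 0.6 21.4 -1.5] turn -0.0 shift after turn [ 0.6 21.4 -1.5]
```

View pics/s23z.png

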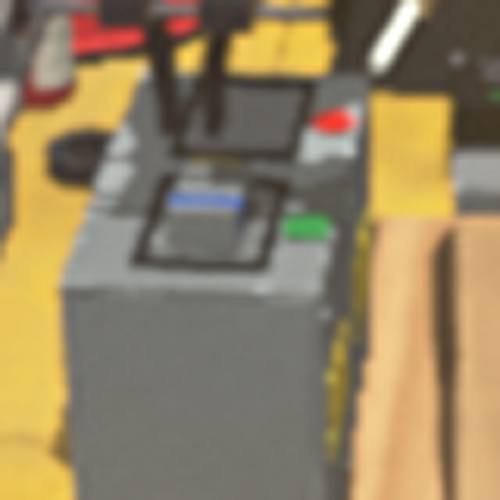

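>>> {"fn": "drive_tool", "kwargs": {
  "increments": "0 0 0 0 255;0.5 10 0 0 255;0 11 0 0 255;0 8 0 0 255;0 8 0 0 255;0 8 0 0 255;0 8 0 0 255;0 8 0 0 255;0 8 0 0 255;0 8 0 0 255;0 0 0 0 255;0 0 0 0 255"
}}

```text
time: 47.18
position: [0.6273, 0.2684, 0.1942]
tool_rot: [-1.571, 0.022, -0.019]
ft_force: [-2.3, 0.5, 2.4]
grip_width: 0.008
```

>>> {"fn": "drive_tool", "kwargs": {
  "increments": "0 -10 0 0 255;0 -20 0 0 255;0 -40 0 0 255;0 -35 0 0 255;0 0 -40 0 0;-10 0 -50 0 0;-15 0 -50 0 0;-20 0 -50 0 0;-20 0 -50 0 0;-20 0 -50 0 0;-20 0 -50 0 0;-20 0 -50 0 0;-10 0 -50 0 0;-10 0 -50 0 0;0 20 0 0 0;0 20 0 0 0;0 10 0 0 0;0 0 0 0 0"
}}

```text
time: 49.42
position: [0.4704, -0.2176, 0.2501]
tool_rot: [-1.571, 0.02, -0.021]
ft_force: [0.1, -1.1, 0.5]
grip_width: 1.001
```

```bash
python3 - <<'E'
from h import *
d=grab('wrist','w24');packs(d,z=.048); plan(.4,-.165,.03,4.2)
d=grab('side','s24')
cv2.imwrite('pics/s24z.png',cv2.resize(cv2.imread('pics/s24.png')[180:260,200:280],(500,500),interpolation=cv2.INTER_CUBIC))
E
```

```text
band [192.3 108. ] 216 [ 396.7 -145.3] (396.3, -145.6) (37.8, 7.7) 5.0
t 49.48 tcp [ 470.8 -217.7  250.6] yaw -1.49 grip 87.2 F [-0.4 -0.1 -0.5]
 shift now axes [-72.4 220.4  51. ] turn -5.7 shift after turn [-67.  220.4  58. ]
```

View pics/w24.png

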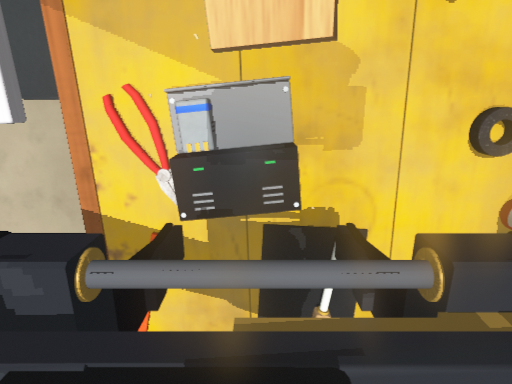

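View pics/s24z.png

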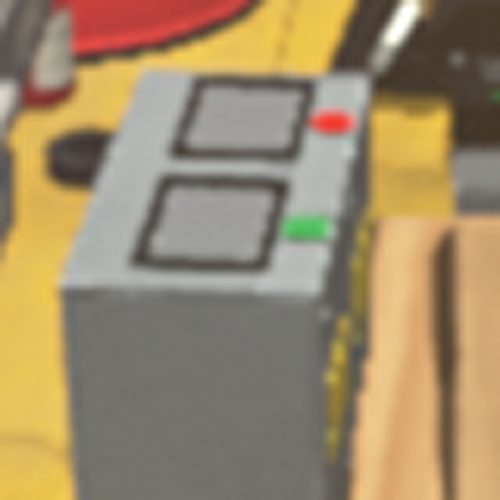

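>>> {"fn": "drive_tool", "kwargs": {
  "increments": "0 0 0 -6.5 70;-17 20 15 0 70;-17 40 15 0 70;-17 40 15 0 70;-16.7 40 14 0 70;0 20 0 0 70;0 0 0 0 70;0 0 0 0 70"
}}

```text
time: 50.52
position: [0.3991, -0.1652, 0.0911]
tool_rot: [-1.571, -0.07, 0.067]
ft_force: [-0.0, -0.1, 0.1]
grip_width: 0.722
```

```bash
python3 - <<'E'
from h import *
d=grab('wrist','w25');plan(.3982,-.1647,.03,5)
print(ctrl.get_state()['joint_positions'])
E
```

```text
t 50.58 tcp [ 399.2 -165.3   91.2] yaw 4.98 grip 63.2 F [ 0.4 -0.4  0.2]
 shift now axes [-1.1 61.2  0.8] turn -0.0 shift after turn [-1.1 61.2  0.8]
[ 0.67005203 -0.01924012 -0.334192    2.11450327 -0.00692016  1.04223909
  0.4263729 ]
```

View pics/w25.png

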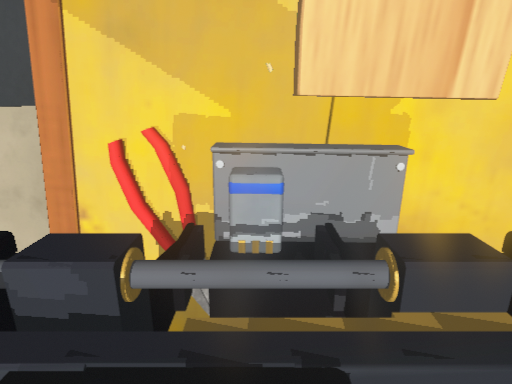

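>>> {"fn": "drive_tool", "kwargs": {
  "increments": "-1 30 0.8 0 70;0 20 0 0 70;0 11 0 0 70;0 0 0 0 70;0 0 0 0 150;0 0 0 0 255;0 0 0 0 255;0 0 0 0 255;0 -20 0 0 255;0 -40 0 0 255;0 -50 0 0 255;0 -50 0 0 255;0 -50 0 0 255;0 -50 0 6.5 255;0 0 0 0 255"
}}

```text
time: 52.45
position: [0.3985, -0.1646, 0.2924]
tool_rot: [-1.574, 0.016, -0.026]
ft_force: [0.9, 0.1, -2.4]
grip_width: 0.437
```

```bash
python3 - <<'E'
from h import *
grab('wrist','w26');plan(.620,.268,.284,-1.5)
E
```

```text
t 52.5 tcp [ 397.3 -164.2  289.8] yaw -1.48 grip 37.6 F [-0.3 -0.  -1.9]
 shift now axes [211.5   5.7 437.8] turn 0.0 shift after turn [211.3   5.7 437.9]
```

View pics/w26.png

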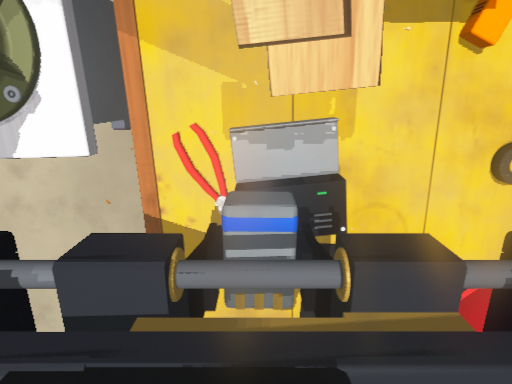

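>>> {"fn": "drive_tool", "kwargs": {
  "increments": "20 0 35 0 255;22 0 45 0 255;22 0 45 0 255;22 0 45 0 255;22 0 45 0 255;22 0 45 0 255;22 0 45 0 255;22 0 45 0 255;22 0 45 0 255;15.5 0 43 0 255;0 0 0 0 255;0 0 0 0 255"
}}

```text
time: 54.0
position: [0.6189, 0.2677, 0.2863]
tool_rot: [-1.573, 0.022, -0.017]
ft_force: [0.7, -0.4, -1.4]
grip_width: 0.431
```

```bash
python3 - <<'E'
from h import *
grab('wrist','w27');plan(.620,.268,.2215,-1.5)
E
```

```text
t 54.05 tcp [619.3 266.9 287. ] yaw -1.54 grip 38.2 F [-0.3  0.1 -1. ]
 shift now axes [ 0.8 65.5  1.2] turn -0.0 shift after turn [ 0.8 65.5  1.2]
```

View pics/w27.png

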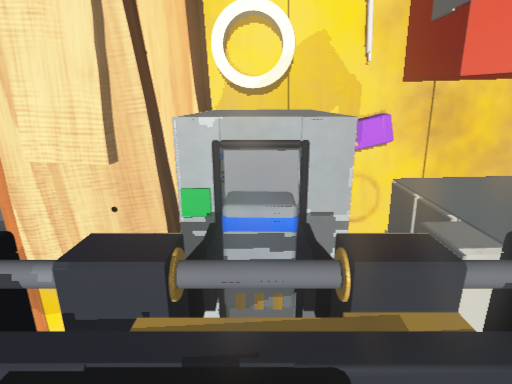

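```bash
python3 - <<'E'
from h import *
a=cv2.imread('pics/w22.png')[130:240,170:360];b=cv2.imread('pics/w27.png')[130:240,170:360]
cv2.imwrite('pics/w27z.png',cv2.resize(np.vstack([a,b]),(518,600),interpolation=cv2.INTER_CUBIC))
d=grab('top','t27'); i=cv2.imread('pics/t27.png'); cv2.imwrite('pics/t27z.png',cv2.resize(i[130:205,140:250],(792,540),interpolation=cv2.INTER_CUBIC))
E
```

```text
(no output)
```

View pics/w27z.png

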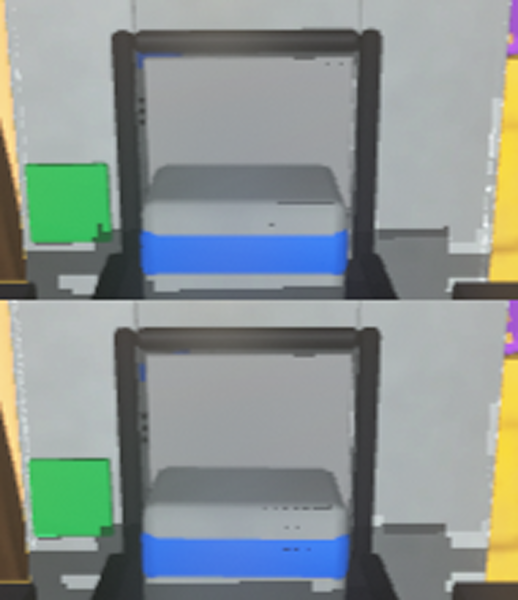

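>>> {"fn": "drive_tool", "kwargs": {
  "increments": "0 27 0 0 255;0 26 0 0 255;0 12.5 0 0 255;0 0 0 0 255;0 0 0 0 150;0 0 0 0 60;0 0 0 0 60;0 -20 0 0 60;0 -30 0 0 60;4 0 0 0 255;4 0 0 0 255;0 0 0 0 255;0 0 0 0 255;0 0 0 0 255;0 0 0 0 255"
}}

```text
time: 55.98
position: [0.6274, 0.2681, 0.2729]
tool_rot: [-1.571, 0.021, -0.02]
ft_force: [-0.3, 0.3, -0.1]
grip_width: 0.167
```

```bash
python3 - <<'E'
from h import *
plan(.628,.267,.25,-1.5)
d=grab('side','s28')
cv2.imwrite('pics/s28z.png',cv2.resize(cv2.imread('pics/s28.png')[180:260,200:280],(500,500),interpolation=cv2.INTER_CUBIC))
E
```

```text
t 55.98 tcp [627.4 268.1 272.9] yaw -1.51 grip 14.6 F [-0.3  0.3 -0.1]
 shift now axes [ 0.6 22.9 -1. ] turn -0.0 shift after turn [ 0.6 22.9 -1. ]
```

View pics/s28z.png

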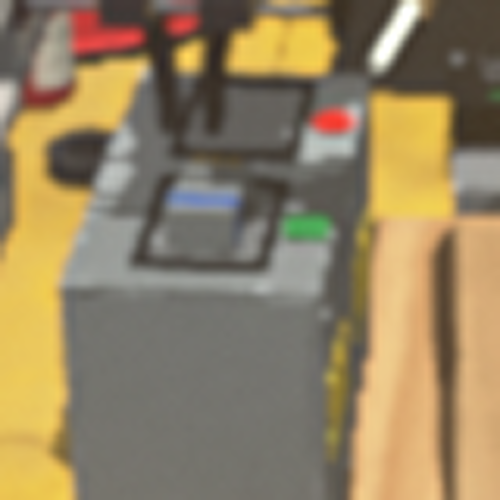

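>>> {"fn": "drive_tool", "kwargs": {
  "increments": "0 0 0 0 255;0.5 10 0 0 255;0 12 0 0 255;0 8 0 0 255;0 8 0 0 255;0 8 0 0 255;0 8 0 0 255;0 8 0 0 255;0 8 0 0 255;0 9 0 0 255;0 0 0 0 255;0 0 0 0 255"
}}

```text
time: 57.52
position: [0.6272, 0.2681, 0.1936]
tool_rot: [-1.571, 0.022, -0.019]
ft_force: [-2.8, -0.2, 1.0]
grip_width: 0.007
```

>>> {"fn": "drive_tool", "kwargs": {
  "increments": "0 -10 0 0 255;0 -20 0 0 255;0 -40 0 0 255;0 -35 0 0 255;0 0 -40 0 0;-5 0 -50 0 0;-10 0 -50 0 0;-10 0 -50 0 0;-10 0 -50 0 0;-10 0 -50 0 0;-10 0 -50 0 0;-10 0 -50 0 0;-5 0 -50 0 0;0 0 -50 0 0;0 0 -50 0 0;0 0 -50 0 0;0 0 -50 0 0;0 0 -50 0 0;0 0 0 0 0"
}}

```text
time: 59.9
position: [0.5377, -0.4265, 0.2994]
tool_rot: [-1.574, 0.027, -0.027]
ft_force: [-0.0, -0.0, 0.2]
grip_width: 1.002
```

```bash
python3 - <<'E'
from h import *
d=grab('wrist','w29'); plan(.56,-.45,.3,0)
for n in ('side','top'): grab(n,n+'29')
a=cv2.resize(cv2.imread('pics/side29.png')[165:275,190:330],(700,550),interpolation=cv2.INTER_CUBIC); cv2.imwrite('pics/s29z.png',a)
cv2.imwrite('pics/t29z.png',cv2.resize(cv2.imread('pics/top29.png')[125:290,120:450],(792,396),interpolation=cv2.INTER_CUBIC))
E
```

```text
t 59.95 tcp [ 539.2 -422.9  299.8] yaw -1.76 grip 87.2 F [0.  0.9 0.1]
 shift now axes [ 21.6  -0.2 -26.4] turn -1.8 shift after turn [ 20.8  -0.2 -27.1]
```

View pics/s29z.png

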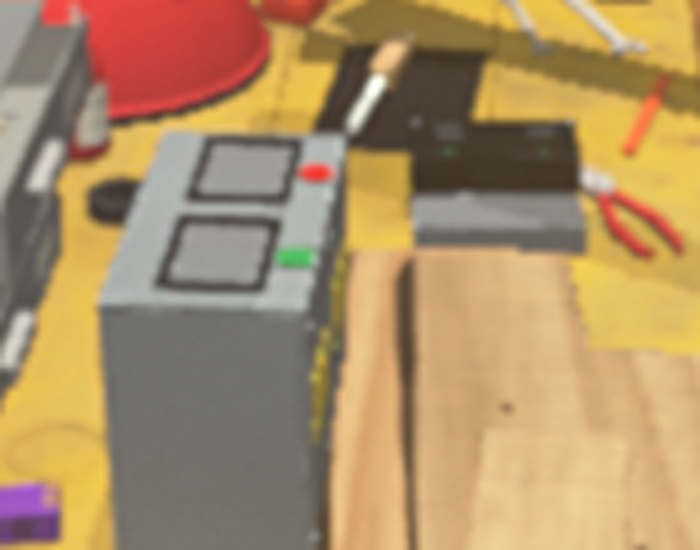

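View pics/t29z.png

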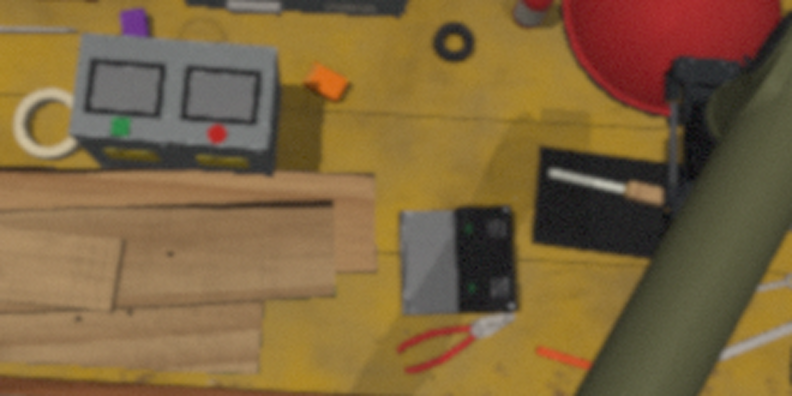

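View pics/w29.png

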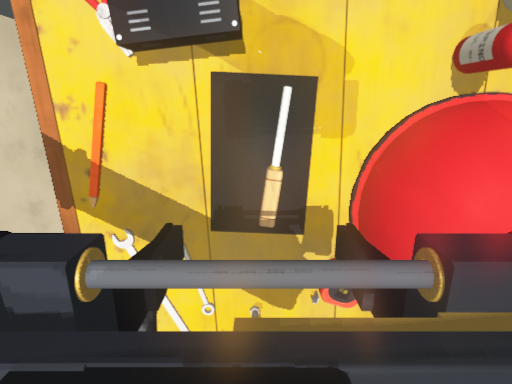

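```bash
python3 - <<'E'
from h import *
print(workorder.close_job()); print(ctrl.get_state()['time'])
E
```

```text
the job is handed in; nothing more can be done
None
the job is handed in; nothing more can be done
```

I put all four packs that were there into the green-tag chamber and handed the job in at about 60 s of the 210 s allowed. One pack was jammed in the near bay and I pushed it out with the bar. The other three lay loose. The far bay was empty, which I checked by passing the bar right through it.

**Last checks:** The final top, side and wrist pictures showed both flaps shut, the dock and apron empty, and the bar wholly on its mat. The tape rolls and pliers had not visibly moved, and neither had the orange and purple look-alikes. I laid the bar about 18 mm further back than it started, because its tip had been at the mat's edge.

**What went wrong:** The first pack wedged between the flap and the fingers when I pushed at the slot centre, with a wrist force of about 27 N. I eased the fingers sideways and pushed deeper, and it dropped in. I pushed the other three nearer the hinge and they went in cleanly.

**Not seen directly:** I could not look into the chamber. That the packs are inside rests on the flap being empty and shut after each push, and on glimpses of packs through the gap beside it. None of my checks disagreed with each other.

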